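# Hang returned U-bolts back on the stock rack

### The arm

A 6-joint arm with a two-finger parallel gripper is mounted at the origin on the work surface. World frame = base frame: x ahead of the robot, y to its left, z up, the work surface at z = 0. Lengths are in mm, angles in rad, forces in N, time in s.
With the tool pointing down it reaches from about 350 to 975 mm from the base axis. Payload 7.1 kg.
Tool frame: the origin (TCP) lies at the very end of the fingers, on their centre line; the grasp point (between the pads) lies 19 mm behind it (ctrl.grip_point_offset is the distance from the TCP to the grasp point, in mm); x points along the fingers, y is the direction in which the jaws open and shut, and the axes are right-handed (so a half turn about x gives the same grasp; the last joint's range is limited). The gripper opens to 88 mm and grips with 3 to 60 N. Pads are 20 mm wide; open, the fingers measure 115 mm over their backs; the gripper's body (75 mm by 178 mm) begins 61 mm behind the grasp point.
Start: joints at [1.283, 0.423, 1.63, -0, 1.089, -0.019], TCP at [165.953, 602.548, 222.675] pointing down, gripper open.
Joint ranges: [-3, 3], [-0.9, 2.11], [0.09, 2.58], [-1.31, 4.45], [0.11, 2.69], [-2.54, 2.54]. Speed limits (rad/s): [2.39, 2.39, 3.01, 3.14, 3.14, 3.14].

### API

Orientations are given as a rotation vector (axis times angle).
In Python, from workcell import ctrl, vision, workorder gives the robot as it stands.
- The arm moves only by the shell command python3 -m crank 'ROWS'. ROWS is JSON, a list of rows, each a list of 3 entries, a list of its own where there are three numbers: the shift along the tool's x, y, z in m, then the turn, a rotation vector about the tool's x, y, z in rad, then the finger opening in m, from 0 to 0.0878. In form: [[[dx, dy, dz], [wx, wy, wz], jaw], ...]. A call has exactly 8 rows; each row shifts and turns the commanded pose from where the row before left it, along the tool's axes as they then stand; what a row does not reach is not made up. A row lasts 1/12 s, in which the tool goes at most 41.7 mm and 7.16 degrees, less where a joint would pass 70% of its speed; a pose out of reach is approached as far as the arm can. A call with a gripper value outside its range is refused whole. The fingers move at their own pace and stop on an object; the grip force is fixed at half the most. Time passes only in rows, so rows that do not move let the fingers close, or fill a call up. It gives the time, the measured TCP pose, the force and the opening at its end, in the units of the state.
- ctrl.get_obs(): the state, without advancing time (a new reading comes with each control period).
- vision.get_image(name): name is "scene" or "top" or "wrist"; returns a dict with "img" (480x640x3 uint8, blue, green, red), "mtx" (3x3 intrinsics, pixels), "rvec" (rotation vector, rad) and "tvec" (3), from world to camera coordinates, as OpenCV has them; the wrist camera has in their place "hand_eye" (4x4, takes a point from camera to tool coordinates, whose origin is the TCP and whose axes are the tool frame's). Camera axes: x right, y down, z forward; pixel columns grow to the right and rows downward; lengths in mm; the calibration is good to about 2 mm. A picture is of the moment at which its call begins: read the wrist's pose just before it. There is no depth.
- workorder.close_job(): hands the job in, once; it reports no verdict.
The state is a dict: "t": time; "qpos": joint angles; "qvel": joint speeds; "joint_torque": joint torques, N m; "ee_pos": TCP position; "orientation": TCP orientation; "ft_force": force on the tool from outside, world axes, zero at the start; "moment": the same for the moment, N m; "width": finger opening in mm.
Only numpy, scipy, OpenCV 4.12 (cv2) and the standard library are available. Lean on these libraries where they do the work, as an engineer would, in place of code of your own. Each camera call takes 0.05 s, during which the arm holds its last target.

### The job

Two returned U-bolts, a wide one and a narrow one, hang over the front rim of the grey tote. Put each back in stock: hang it over the arm of the green rack where the U-bolt of its own size already hangs, straddling the arm and safely behind the end stop. Do not knock against the rack, leave the two stock U-bolts hanging on their arms and do not push the other goods on the counter about.

Things in the scene. Friction and masses are not known exactly. Their poses are not given: they have to be found in the camera images.
- ubolt_wide: Steel U-bolt of 10 mm round rod, half-round crown up, two straight legs down; inner width 90 mm (legs' centre lines at x = -50 and +50 mm), legs end 105 mm below the origin, 0.17 kg. Origin: underside of the crown's middle; z up towards the crown, x across the legs, y square to the U's plane. Starts over the tote's front rim, one leg outside, plane nearly square to it, 76 to 124 mm from the other.
- ubolt_narrow: Steel U-bolt of 10 mm round rod, half-round crown up, two straight legs down; inner width 60 mm (legs' centre lines at x = -35 and +35 mm), legs end 95 mm below the origin, 0.135 kg. Origin: underside of the crown's middle; z up towards the crown, x across the legs, y square to the U's plane. Starts over the tote's front rim, one leg outside, plane nearly square to it, 76 to 124 mm from the other.
- stock_wide: Steel U-bolt of 10 mm round rod, half-round crown up, two straight legs down; inner width 90 mm (legs' centre lines at x = -50 and +50 mm), legs end 105 mm below the origin, 0.17 kg. Origin: underside of the crown's middle; z up towards the crown, x across the legs, y square to the U's plane. Hangs on one rack arm 100 to 116 mm from its end stop; shows where its size belongs.
- stock_narrow: Steel U-bolt of 10 mm round rod, half-round crown up, two straight legs down; inner width 60 mm (legs' centre lines at x = -35 and +35 mm), legs end 95 mm below the origin, 0.135 kg. Origin: underside of the crown's middle; z up towards the crown, x across the legs, y square to the U's plane. Hangs on the other rack arm 100 to 116 mm from its end stop; shows where its size belongs.
- bar_left (a point): On the rack's left hanging arm (seen from its front): top face, middle of its width, at the inner side of the end stop; 180 mm above the counter. From here the level steel arm, 16 mm wide and 25 high, runs 150 mm along +y to the left side board that carries it. Its free end, with a stop 5 mm thick and 12 mm above the arm, faces the rack's middle. x: to the rack's open back, z up.
- bar_right (a point): On the rack's right hanging arm (seen from its front): top face, middle of its width, at the inner side of the end stop; 180 mm above the counter. From here the level steel arm, 16 mm wide and 25 high, runs 150 mm along -y to the right side board that carries it. Its free end, with a stop 5 mm thick and 12 mm above the arm, faces the rack's middle. x: to the rack's open back, z up.
- rack: Fixed green counter rack, open front and back. Origin: centre of the underside; x from front to back. Boards from x = -90 to +90 mm, 440 mm clear between side boards, base board 15 mm thick. The two arms lie at x = -40 mm on the side boards; 130 mm gap between their free ends. Fixed cartons stand on the top board, from x = -35 mm back, up to 450 mm above the counter.
- board_edge (a point): Middle of the lower front edge of the rack's top board (476 x 180 x 18 mm), 310 mm above the counter; axes as the rack's. The board overhangs the arms by 50 mm in front and is 130 mm above their tops: a tool standing upright does not get in, one that leans in from the front does.
- tote_rim (a point): Middle of the front rim of the fixed grey tote (280 deep, 220 wide, 125 mm high), on its top face. The rim, 14 mm wide and 8 high, runs along y; the wall below is 5 mm thick. x points level into the tote, z up. Cartons in the tote are at least 75 mm behind the front rim and at most 75 mm high.
- oil_filter: White and blue spin-on oil filter, 72 mm diameter, 82 mm high, standing on the counter; origin centre of the underside. Bystander.
- pad_carton: Red and white carton, 60 x 95 x 45 mm high, on the counter; origin centre of the underside. Bystander.
- tape_roll: Yellow tape roll lying flat, 100 mm diameter, 40 mm high; origin centre of the underside. Bystander.
- spanner: Steel spanner, 160 mm long, lying on the counter; origin near its middle. Bystander.
- bearing_carton: Brown carton, 70 x 80 x 40 mm high, on the rack's base board below the gap between the arms, its top 55 mm above the counter; origin centre of the underside. Bystander.
Not all that is in view belongs to the job. What is shaped like the ubolt_wide but turquoise is not meant.

How it is judged:
By the outcome, as a careful person would: the job done as asked, in the order asked, and still so for the second after the job is handed in, with the robot touching nothing.
It also fails if it takes over 58 s, if anything falls off the work surface, if the arm or the gripper's body presses on something with over 40 N, if the wrist force passes 120 N, or if a joint passes its speed limit or range.

## Working session

There is one attempt and no reset: what is moved stays moved. The work goes in short steps, Python scripts to look and compute and a shell command to move; the robot and the scene stay as the last step left them, time stands still between calls to the robot, and variables do not carry over. Pictures are saved under pics/ and viewed, and the job is handed in when it is done.

```bash
ls; mkdir -p pics; python3 - <<'E'
from workcell import ctrl, vision
import cv2, numpy as np
o=ctrl.get_obs(); print(o)
for n in ["scene","top","wrist"]:
    d=vision.get_image(n); cv2.imwrite(f"pics/{n}0.png",d["img"])
    np.savez(f"{n}0.npz",**d)
    print(n,{k:np.round(v,3).tolist() for k,v in d.items() if k!="img"})
E
```

```text
pics
{'t': 0.0, 'qpos': array([ 1.28300571e+00,  4.23801134e-01,  1.63066809e+00, -1.42764898e-05,
        1.08862493e+00, -1.90144314e-02]), 'qvel': array([-0.00219782, -0.0003147 , -0.00086484, -0.00027943, -0.00064555,
        0.000422  ]), 'joint_torque': array([-9.49722453e-04, -5.44611132e+01, -2.73669076e+01,  6.43547857e-02,
        2.26837385e-02, -1.22654583e-04]), 'ee_pos': array([165.80122753, 602.03573958, 221.93510544]), 'orientation': array([ 0.20981272,  1.56069712, -0.21215244]), 'ft_force': array([-0.12156993,  0.39123236,  0.1809296 ]), 'moment': array([ 0.02076991,  0.00078925, -0.05088255]), 'width': 87.4258919981317}
scene {'mtx': [[539.749, 0.0, 315.815], [0.0, 539.749, 242.26], [0.0, 0.0, 1.0]], 'rvec': [2.007, -2.097, 0.32], 'tvec': [-126.065, 584.179, 1222.741]}
top {'mtx': [[559.357, 0.0, 326.422], [0.0, 559.357, 244.496], [0.0, 0.0, 1.0]], 'rvec': [2.157, -2.209, 0.09], 'tvec': [-135.6, 575.864, 1452.782]}
wrist {'mtx': [[424.172, 0.0, 311.336], [0.0, 424.172, 243.7], [0.0, 0.0, 1.0]], 'hand_eye': [[-0.002, -0.255, 0.967, -162.699], [1.0, -0.001, 0.001, 0.634], [0.0, 0.967, 0.255, -69.075], [0.0, 0.0, 0.0, 1.0]]}
```

View pics/scene0.png

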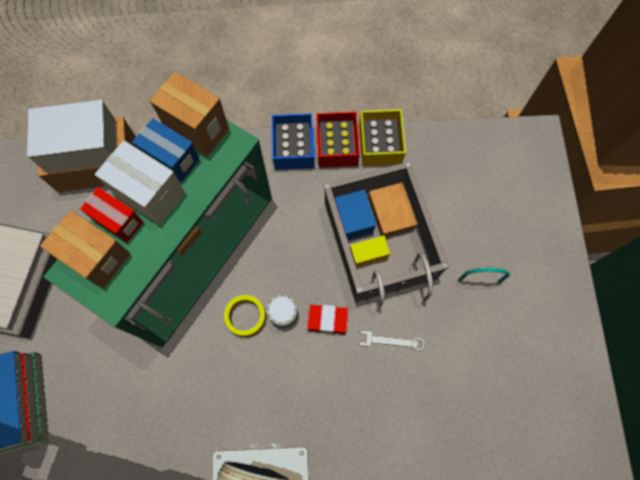

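View pics/top0.png

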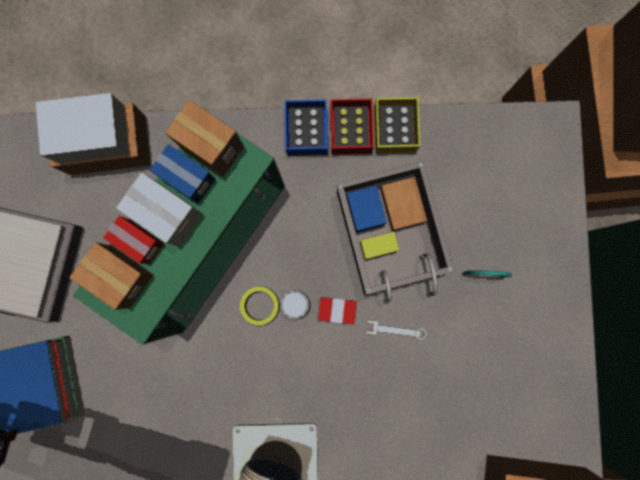

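View pics/wrist0.png

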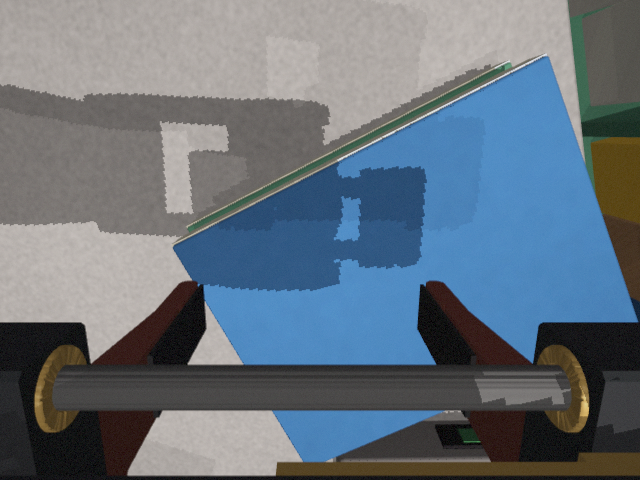

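The scene and top views show the base at the bottom centre, the rack at left (front facing the tote), the tote at (395,230) in top with two U-bolts on its near rim at about (388,285) and (431,270), and the turquoise distractor at (487,273). I'll zoom in next.

```bash
cat > h.py <<'E'
import cv2, numpy as np
from scipy.spatial.transform import Rotation as R
def load(n):
    d=np.load(n+".npz"); return {k:d[k] for k in d.files}
def ray(d,uv):
    Rm=cv2.Rodrigues(d["rvec"])[0]; C=-Rm.T@d["tvec"]
    v=Rm.T@np.linalg.inv(d["mtx"])@np.array([uv[0],uv[1],1.]); return C.ravel(),v/np.linalg.norm(v)
def onz(d,uv,z):
    C,v=ray(d,uv); return C+v*(z-C[2])/v[2]
def proj(d,P):
    return cv2.projectPoints(np.array(P,float).reshape(-1,3),d["rvec"],d["tvec"],d["mtx"],None)[0].reshape(-1,2)
def tri(rays):
    A=sum(np.eye(3)-np.outer(v,v) for C,v in rays); b=sum((np.eye(3)-np.outer(v,v))@C for C,v in rays)
    p=np.linalg.solve(A,b); return p,[np.linalg.norm((np.eye(3)-np.outer(v,v))@(p-C)) for C,v in rays]
def crop(img,x,y,w,h,s,fn): cv2.imwrite(fn,cv2.resize(img[y:y+h,x:x+w],None,fx=s,fy=s,interpolation=cv2.INTER_CUBIC))
E
python3 - <<'E'
from h import *
s=load("scene0");t=load("top0")
a=cv2.resize(s["img"][240:340,310:450],None,fx=5,fy=5,interpolation=2)
b=cv2.resize(t["img"][240:340,320:460],None,fx=5,fy=5,interpolation=2)
cv2.imwrite("pics/zs.png",a);cv2.imwrite("pics/zt.png",b)
crop(s["img"],40,120,240,230,3,"pics/rs.png");crop(t["img"],60,90,240,260,3,"pics/rt.png")
E
```

```text
(no output)
```

View pics/zs.png

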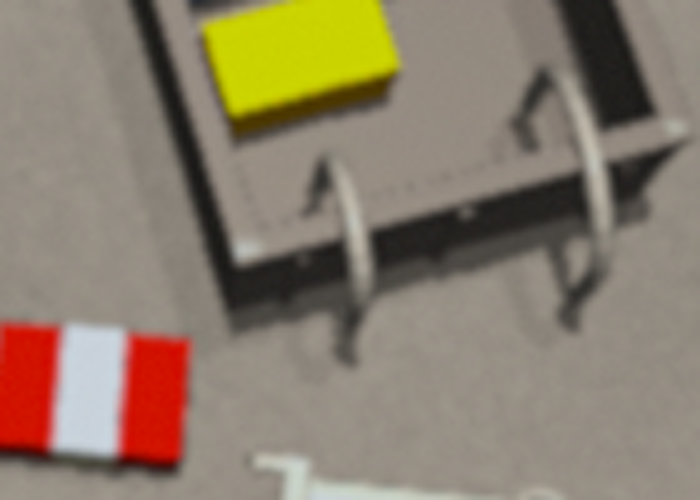

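View pics/zt.png

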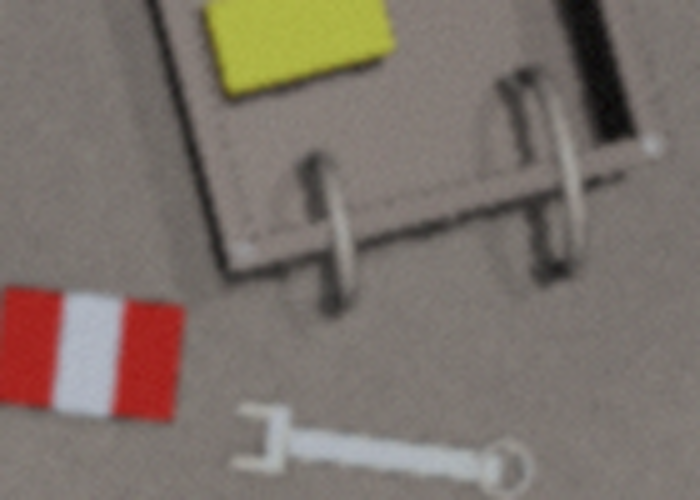

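View pics/rs.png

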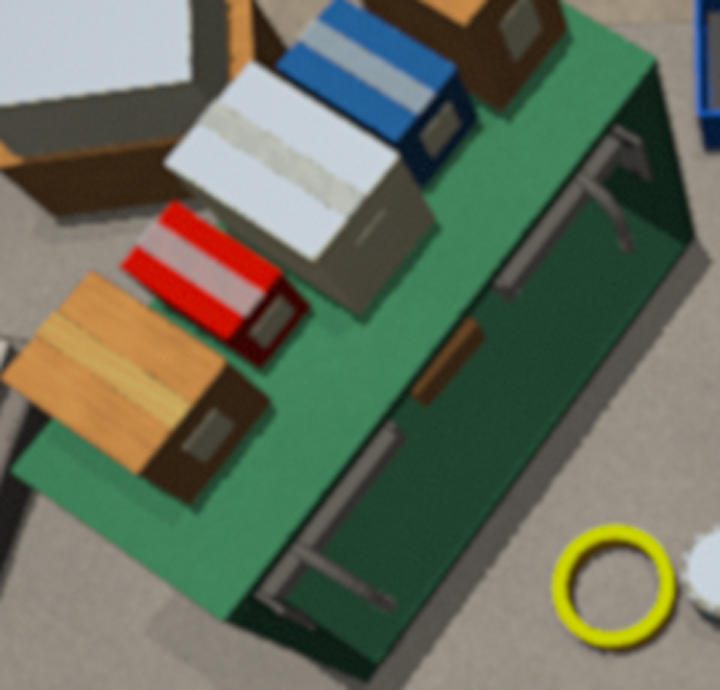

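View pics/rt.png

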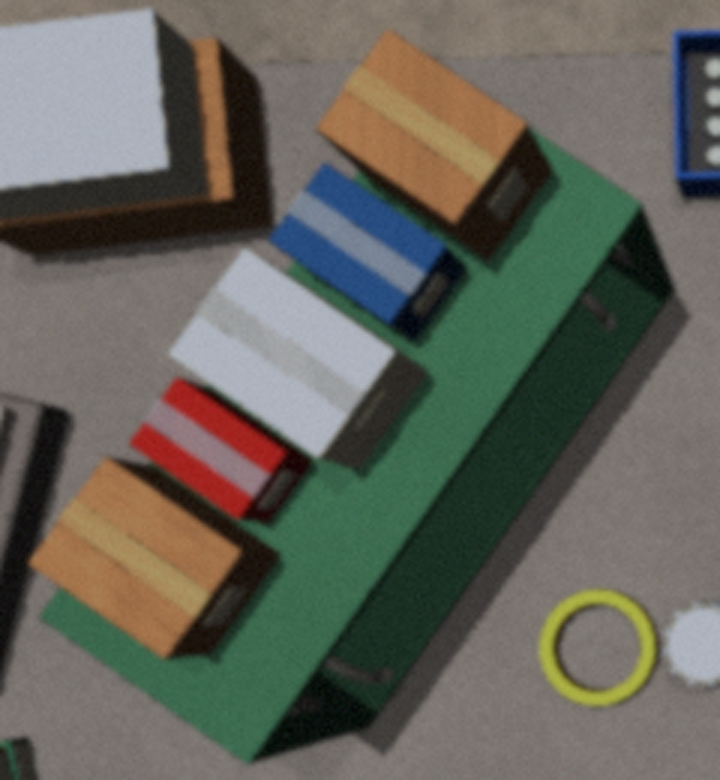

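```bash
python3 - <<'E'
from h import *
s=load("scene0");t=load("top0")
S=lambda x,y,o,k:((x+.5)/k-.5+o[0],(y+.5)/k-.5+o[1])
os,ot=(40,120),(60,90)
for n,a,b in [("FR",(656,65),(640,208)),("FL",(228,618),(250,761)),("BL",(12,468),(40,618))]:
    a=S(*a,os,3);b=S(*b,ot,3)
    print(n,onz(s,a,328).round(1),onz(t,b,328).round(1),tri([ray(s,a),ray(t,b)]))
# tote rim corners (front) z=125 ; scale5
os,ot=(310,240),(320,240)
for n,a,b in [("L",(232,262),(228,268)),("R",(690,128),(668,150))]:
    a=S(*a,os,5);b=S(*b,ot,5)
    print(n,onz(s,a,125).round(1),onz(t,b,125).round(1))
# crown ends
for n,a,b in [("narrow top",(357,220),(341,225)),("wide top",(592,160),(571,175))]:
    a=S(*a,os,5);b=S(*b,ot,5)
    print(n,onz(s,a,135).round(1),onz(t,b,135).round(1),tri([ray(s,a),ray(t,b)]))
# cams
print(ray(s,(0,0))[0],ray(t,(0,0))[0])
o=np.array([0.20981272,  1.56069712, -0.21215244]);print(R.from_rotvec(o).as_matrix().round(3))
E
```

```text
FR [729.9 -39.5 328. ] [732.5 -39.1 328. ] (array([734.52658424, -38.49192838, 319.59851209]), [np.float64(0.08813371897138317), np.float64(0.08813371897137048)])
FL [353.9 233.6 328. ] [353.2 234.9 328. ] (array([353.50097379, 233.59477737, 329.78022118]), [np.float64(0.6584492389886554), np.float64(0.6584492389886524)])
BL [457.8 380.7 328. ] [454.5 380.  328. ] (array([454.53840771, 374.76388674, 339.57931554]), [np.float64(0.029190788935479387), np.float64(0.029190788935591877)])
L [ 442.9 -238.8  125. ] [ 443.1 -240.5  125. ]
R [ 497.  -456.1  125. ] [ 495.5 -457.5  125. ]
narrow top [ 457.7 -296.4  135. ] [ 462.7 -295.1  135. ] (array([ 462.70156404, -298.29473527,  113.83142313]), [np.float64(0.7828543045371095), np.float64(0.7828543045371744)])
wide top [ 481.1 -406.8  135. ] [ 484.2 -407.6  135. ] (array([ 484.48395755, -409.91947627,  121.73926801]), [np.float64(0.26849333674164316), np.float64(0.26849333674164866)])
[ 175.18618703 -145.48119182 1341.78925081] [ 456.73985323 -142.32731399 1493.8917191 ]
[[-0.     0.266  0.964]
 [-0.001  0.964 -0.266]
 [-1.    -0.002 -0.   ]]
```

```bash
cat >> h.py <<'E'
def Rt(h,L,flip=False):
    """tool: lean L from vertical toward heading h (deg); z up-ish unless flip"""
    h,L=np.radians([h,L]); x=np.array([np.cos(h)*np.sin(L),np.sin(h)*np.sin(L),-np.cos(L)])
    z=np.array([np.cos(h)*np.cos(L),np.sin(h)*np.cos(L),np.sin(L)]); y=np.cross(z,x)
    M=np.stack([x,y,z],1)
    if flip: M[:,1:]*=-1
    return M
A=np.array([[0,-1,0],[0,0,-1],[1,0,0]],float).T  # flange->tool axes: tool x=fz, y=-fx, z=-fy
A=np.array([[0,-1,0],[0,0,-1],[1,0,0.]])
def wristR(q):
    e=lambda a,v:R.from_euler(a,v).as_matrix()
    return e('z',q[0])@e('y',q[1]+q[2])@e('z',S4*q[3])@e('y',q[4])@e('z',S6*q[5])@A
S4=1;S6=1
E
python3 - <<'E'
import h
from h import *
q=[1.28300571,.4238,1.63067,0,1.0886,-.01901]
print(wristR(q).round(3)); 
E
```

```text
[[-0.     0.266  0.964]
 [-0.001  0.964 -0.266]
 [-1.    -0.001 -0.   ]]
```

```bash
python3 - <<'E'
from h import *
s=load("scene0");t=load("top0")
for n,d in (("s",s),("t",t)):
    hsv=cv2.cvtColor(d["img"],cv2.COLOR_BGR2HSV)
    m=cv2.inRange(hsv,(60,80,85),(90,255,255)); m[:,300:]=0; m[:,:40]=0; m[345:]=0
    print(n,m.sum()//255)
    cnt=max(cv2.findContours(m,0,1)[0],key=cv2.contourArea)
    hull=cv2.convexHull(cnt); ap=cv2.approxPolyDP(hull,4,True).reshape(-1,2)
    print(ap.tolist()); print([onz(d,p,328).round(0)[:2].tolist() for p in ap])
    cv2.imwrite(f"pics/m{n}.png",m)
E
```

```text
s 8511
[[257, 139], [114, 326], [44, 277], [91, 220], [227, 122]]
[[736.0, -37.0], [353.0, 237.0], [455.0, 380.0], [569.0, 298.0], [779.0, 27.0]]
t 7369
[[272, 158], [143, 343], [74, 295], [158, 177], [239, 135]]
[[735.0, -37.0], [354.0, 235.0], [456.0, 378.0], [700.0, 204.0], [786.0, 32.0]]
```

```bash
cat >> h.py <<'E'
RH=54.45; RO=np.array([596.8,172.7,0]); 
def rackP(x,y,z):
    c,s=np.cos(np.radians(RH)),np.sin(np.radians(RH)); return RO+np.array([c*x-s*y,s*x+c*y,z])
def rackinv(P):
    c,s=np.cos(np.radians(RH)),np.sin(np.radians(RH)); d=np.asarray(P)-RO; return np.array([c*d[0]+s*d[1],-s*d[0]+c*d[1],d[2]])
E
python3 - <<'E'
from h import *
s=load("scene0")
for p in [(-40,70,180),(-40,-70,180),(-48,65,192),(-48,-65,192),(-48,220,180),(-48,-220,180)]:
    print(p,rackP(*p).round(1),proj(s,rackP(*p)).round(1), ((proj(s,rackP(*p))-[40,120])*3).round(0))
f=lambda x,y:((x+.5)/3-.5+40,(y+.5)/3-.5+120)
# carton-visible points: left stop front end, right stop
for p,z in [((397,430),192),((508,290),192),((390,605),125),((630,243),125),((300,553),185),((585,180),185)]:
    P=onz(s,f(*p),z); print(p,P.round(0),rackinv(P).round(0))
E
```

```text
(-40, 70, 180) [516.6 180.9 180. ] [[168.3 262.6]] [[385. 428.]]
(-40, -70, 180) [630.5  99.5 180. ] [[205.6 213.5]] [[497. 281.]]
(-48, 65, 192) [516.  171.4 192. ] [[171.  261.3]] [[393. 424.]]
(-48, -65, 192) [621.8  95.9 192. ] [[206.  215.2]] [[498. 286.]]
(-48, 220, 180) [389.9 261.6 180. ] [[128.6 320.5]] [[266. 602.]]
(-48, -220, 180) [747.9   5.7 180. ] [[246.1 165.6]] [[618. 137.]]
(397, 430) [512. 169. 192.] [-52.  67. 192.]
(508, 290) [619.  89. 192.] [-55. -66. 192.]
(390, 605) [394. 187. 125.] [-106.  173.  125.]
(630, 243) [681.   4. 125.] [ -88. -166.  125.]
(300, 553) [424. 238. 185.] [-47. 178. 185.]
(585, 180) [710.  32. 185.] [ -48. -174.  185.]
```

```bash
python3 - <<'E'
from h import *
e=lambda a,v:R.from_euler(a,v).as_matrix()
d6=330 # guess wrist-centre to TCP
for nm,P,h in [("tote",np.array([465,-300,140]),13.7),("toteW",np.array([485,-408,140]),13.7),("rackL",rackP(-75,115,195),RH),("rackR",rackP(-65,-115,195),RH)]:
  for L in (30,45,55):
    for fl in (0,1):
      M=Rt(h,L,fl); W=P-M[:,0]*(d6-19); q1=np.arctan2(W[1],W[0])
      out=[]
      for fp in (100,115,130):
        B=(e('z',q1)@e('y',np.radians(fp))).T@M@A.T
        q4,q5,q6=R.from_matrix(B).as_euler('ZYZ')
        out.append(np.round([q4,q5,q6],2).tolist())
      print(nm,L,fl,W.round(0),round(np.degrees(q1)),out)
E
```

```text
tote 30 0 [ 314. -337.  409.] -47 [[0.49, 1.17, -2.77], [0.57, 0.94, -2.93], [0.71, 0.73, -3.14]]
tote 30 1 [ 314. -337.  409.] -47 [[0.49, 1.17, 0.37], [0.57, 0.94, 0.21], [0.71, 0.73, 0.0]]
tote 45 0 [ 251. -352.  360.] -54 [[0.79, 1.18, -2.99], [0.89, 1.0, 3.07], [1.05, 0.86, 2.8]]
tote 45 1 [ 251. -352.  360.] -54 [[0.79, 1.18, 0.15], [0.89, 1.0, -0.07], [1.05, 0.86, -0.34]]
tote 55 0 [ 217. -360.  318.] -59 [[0.98, 1.22, -3.11], [1.08, 1.09, 2.92], [1.22, 0.98, 2.65]]
tote 55 1 [ 217. -360.  318.] -59 [[0.98, 1.22, 0.03], [1.08, 1.09, -0.22], [1.22, 0.98, -0.5]]
toteW 30 0 [ 334. -445.  409.] -53 [[0.51, 1.22, -2.87], [0.58, 1.0, -3.02], [0.71, 0.78, 3.06]]
toteW 30 1 [ 334. -445.  409.] -53 [[0.51, 1.22, 0.27], [0.58, 1.0, 0.12], [0.71, 0.78, -0.09]]
toteW 45 0 [ 271. -460.  360.] -59 [[0.8, 1.24, -3.06], [0.88, 1.07, 3.01], [1.03, 0.91, 2.76]]
toteW 45 1 [ 271. -460.  360.] -59 [[0.8, 1.24, 0.08], [0.88, 1.07, -0.13], [1.03, 0.91, -0.39]]
toteW 55 0 [ 237. -468.  318.] -63 [[0.98, 1.28, 3.13], [1.07, 1.15, 2.89], [1.19, 1.03, 2.62]]
toteW 55 1 [ 237. -468.  318.] -63 [[0.98, 1
[... 478 characters left out ...]
12, 0.91, 3.03], [1.33, 0.82, 2.71]]
rackL 55 1 [312. -29. 373.] -5 [[0.96, 1.04, 0.17], [1.12, 0.91, -0.11], [1.33, 0.82, -0.43]]
rackR 30 0 [562. -74. 464.] -7 [[0.5, 1.18, -2.79], [0.57, 0.95, -2.95], [0.71, 0.74, 3.13]]
rackR 30 1 [562. -74. 464.] -7 [[0.5, 1.18, 0.35], [0.57, 0.95, 0.2], [0.71, 0.74, -0.01]]
rackR 45 0 [ 525. -126.  415.] -13 [[0.79, 1.18, -2.99], [0.89, 1.0, 3.07], [1.06, 0.85, 2.8]]
rackR 45 1 [ 525. -126.  415.] -13 [[0.79, 1.18, 0.15], [0.89, 1.0, -0.07], [1.06, 0.85, -0.34]]
rackR 55 0 [ 504. -154.  373.] -17 [[0.98, 1.21, -3.1], [1.09, 1.07, 2.93], [1.23, 0.97, 2.65]]
rackR 55 1 [ 504. -154.  373.] -17 [[0.98, 1.21, 0.04], [1.09, 1.07, -0.21], [1.23, 0.97, -0.49]]
```

```bash
cat >> h.py <<'E'
import json
def rows(p0,r0,P,M,N=None):
    """constant row (m, rad) repeated N times taking pose to (P,M)"""
    M0=R.from_rotvec(r0).as_matrix(); rv=R.from_matrix(M0.T@M).as_rotvec()
    p=M0.T@(np.asarray(P)-p0)/1000
    n0=int(np.ceil(max(np.linalg.norm(p)/0.040,np.linalg.norm(rv)/0.12)));N=N or max(n0,1)
    w=rv/N; S=sum(R.from_rotvec(w*k).as_matrix() for k in range(N)); d=np.linalg.solve(S,p)
    print("N",N,"d",d.round(4).tolist(),"w",w.round(4).tolist(),"norms",np.linalg.norm(d).round(4),np.degrees(np.linalg.norm(w)).round(2))
def st(log=True):
    from workcell import ctrl
    o=ctrl.get_obs()
    if log: open("log.jsonl","a").write(json.dumps([list(map(float,o["qpos"])),list(map(float,o["ee_pos"])),list(map(float,o["orientation"]))])+"\n")
    print("t",round(o["t"],2),"q",o["qpos"].round(3).tolist(),"p",o["ee_pos"].round(1).tolist(),"F",o["ft_force"].round(1).tolist(),"w",round(o["width"],1))
    return o
E
python3 -c "
from h import *;st()"
python3 -m crank '[[[-0.028,-0.022,0],[0,0,0],0.087],[[-0.028,-0.022,0],[0,0,0],0.087],[[-0.028,-0.022,0],[0,0,0],0.087],[[-0.028,-0.022,0],[0,0,0],0.087],[[-0.028,-0.022,0],[0,0,0],0.087],[[-0.028,-0.022,0],[0,0,0],0.087],[[-0.028,-0.022,0],[0,0,0],0.087],[[-0.028,-0.022,0],[0,0,0],0.087]]'
python3 -c "
from h import *;st()"
```

```text
t 0.15 q [1.283, 0.424, 1.63, 0.0, 1.089, -0.019] p [165.8, 602.2, 222.1] F [0.2, 0.1, 0.1] w 87.7
t: 0.82
ee_pos: [118.8, 431.4, 447.8]
orientation: [0.211, 1.56, -0.211]
ft_force: [-0.4, 0.7, 0.6]
width: 86.9
t 0.82 q [1.275, -0.052, 1.706, -0.0, 1.488, -0.026] p [118.8, 431.4, 447.8] F [-0.4, 0.7, 0.6] w 86.9
```

```bash

python3 -m crank '[[[0,-0.0018,0.04],[0.09,0,0],0.087],[[0,-0.0018,0.04],[0.09,0,0],0.087],[[0,-0.0018,0.04],[0.09,0,0],0.087],[[0,-0.0018,0.04],[0.09,0,0],0.087],[[0,-0.0018,0.04],[0.09,0,0],0.087],[[0,-0.0018,0.04],[0.09,0,0],0.087],[[0,-0.0018,0.04],[0.09,0,0],0.087],[[0,-0.0018,0.04],[0.09,0,0],0.087]]'
python3 -c "
from h import *;st()"
python3 -m crank '[[[0,-0.0018,0.04],[0.09,0,0],0.087],[[0,-0.0018,0.04],[0.09,0,0],0.087],[[0,-0.0018,0.04],[0.09,0,0],0.087],[[0,-0.0018,0.04],[0.09,0,0],0.087],[[0,-0.0018,0.04],[0.09,0,0],0.087],[[0,-0.0018,0.04],[0.09,0,0],0.087],[[0,-0.0018,0.04],[0.09,0,0],0.087],[[0,-0.0018,0.04],[0.09,0,0],0.087]]'
python3 - <<'E'
from h import *
o=st()
# target: view pose in front of tote: tool leaned 50, TCP 170 mm back from mid between bolts
c=np.array([473,-352,110.]); M=Rt(13.7,50,True); P=c-M[:,0]*150; print(P)
rows(o["ee_pos"],o["orientation"],P,M); rows(o["ee_pos"],o["orientation"],P,M,16)
E
```

```text
t: 1.48
ee_pos: [374.0, 246.9, 446.5]
orientation: [0.774, 1.429, -0.774]
ft_force: [-0.2, 0.9, -0.6]
width: 87.2
t 1.48 q [0.557, -0.051, 1.707, 0.0, 1.485, -0.021] p [374.0, 246.9, 446.5] F [-0.2, 0.9, -0.6] w 87.2
t: 2.15
ee_pos: [441.7, -59.4, 446.5]
orientation: [1.313, 1.139, -1.313]
ft_force: [0.2, -0.2, 0.4]
width: 86.9
t 2.15 q [-0.16, -0.055, 1.711, 0.0, 1.486, -0.018] p [441.7, -59.4, 446.5] F [0.2, -0.2, 0.4] w 86.9
[ 361.36252931 -379.21428186  206.41814145]
N 13 d [0.0086, 0.008, 0.0307] w [0.0853, 0.0588, 0.0398] norms 0.0329 6.36
N 16 d [0.0068, 0.0067, 0.025] w [0.0693, 0.0478, 0.0323] norms 0.0267 5.17
```

```bash

python3 -m crank '[[[0.0068,0.0067,0.025],[0.0693,0.0478,0.0323],0.087],[[0.0068,0.0067,0.025],[0.0693,0.0478,0.0323],0.087],[[0.0068,0.0067,0.025],[0.0693,0.0478,0.0323],0.087],[[0.0068,0.0067,0.025],[0.0693,0.0478,0.0323],0.087],[[0.0068,0.0067,0.025],[0.0693,0.0478,0.0323],0.087],[[0.0068,0.0067,0.025],[0.0693,0.0478,0.0323],0.087],[[0.0068,0.0067,0.025],[0.0693,0.0478,0.0323],0.087],[[0.0068,0.0067,0.025],[0.0693,0.0478,0.0323],0.087]]'
python3 -c "
from h import *;st()"
python3 -m crank '[[[0.0068,0.0067,0.025],[0.0693,0.0478,0.0323],0.087],[[0.0068,0.0067,0.025],[0.0693,0.0478,0.0323],0.087],[[0.0068,0.0067,0.025],[0.0693,0.0478,0.0323],0.087],[[0.0068,0.0067,0.025],[0.0693,0.0478,0.0323],0.087],[[0.0068,0.0067,0.025],[0.0693,0.0478,0.0323],0.087],[[0.0068,0.0067,0.025],[0.0693,0.0478,0.0323],0.087],[[0.0068,0.0067,0.025],[0.0693,0.0478,0.0323],0.087],[[0.0068,0.0067,0.025],[0.0693,0.0478,0.0323],0.087]]'
python3 - <<'E'
from h import *
from workcell import vision
o=st(); print(R.from_rotvec(o["orientation"]).as_matrix().round(3).tolist(),Rt(13.7,50,True).round(3).tolist())
d=vision.get_image("wrist"); np.savez("w1.npz",ee=o["ee_pos"],ori=o["orientation"],**d); cv2.imwrite("pics/w1.png",d["img"])
E
```

```text
t: 2.82
ee_pos: [429.2, -252.5, 362.0]
orientation: [2.115, 0.829, -1.256]
ft_force: [0.4, -1.2, 0.2]
width: 87.2
t 2.82 q [-0.83, 0.034, 1.879, 0.489, 1.182, -0.302] p [429.2, -252.5, 362.0] F [0.4, -1.2, 0.2] w 87.2
t: 3.48
ee_pos: [361.9, -379.9, 206.4]
orientation: [2.858, 0.344, -1.038]
ft_force: [1.2, 0.2, -0.3]
width: 87.1
t 3.48 q [-1.305, 0.391, 2.08, 1.108, 1.03, -0.759] p [361.9, -379.9, 206.4] F [1.2, 0.2, -0.3] w 87.1
[[0.745, 0.237, -0.623], [0.182, -0.971, -0.152], [-0.642, 0.0, -0.767]] [[0.744, 0.237, -0.624], [0.181, -0.972, -0.152], [-0.643, -0.0, -0.766]]
```

View pics/w1.png

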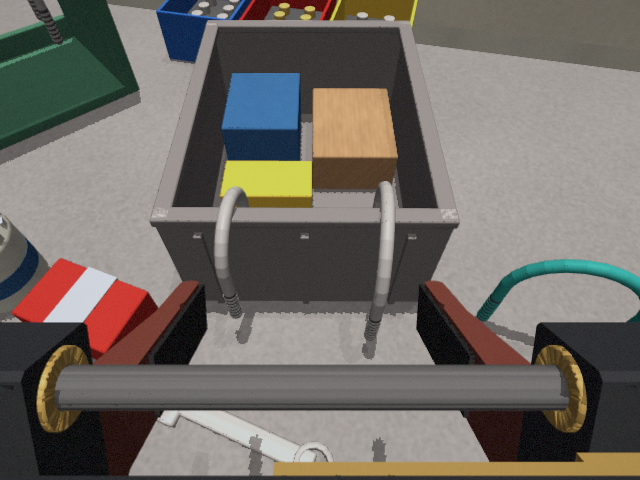

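```bash
cat >> h.py <<'E'
def wray(d,uv):
    H=d["hand_eye"]; M=R.from_rotvec(d["ori"]).as_matrix()
    v=np.linalg.inv(d["mtx"])@np.array([uv[0],uv[1],1.]); v=M@H[:3,:3]@v
    return M@H[:3,3]+d["ee"], v/np.linalg.norm(v)
def wz(d,uv,z):
    C,v=wray(d,uv); return C+v*(z-C[2])/v[2]
def wproj(d,P):
    H=d["hand_eye"]; M=R.from_rotvec(d["ori"]).as_matrix()
    c=(np.asarray(P,float).reshape(-1,3)-d["ee"])@M; c=(c-H[:3,3])@H[:3,:3]; u=c@d["mtx"].T; return u[:,:2]/u[:,2:]
E
python3 - <<'E'
from h import *
d=load("w1"); crop(d["img"],140,170,320,180,2.5,"pics/w1z.png")
E
```

```text
(no output)
```

View pics/w1z.png

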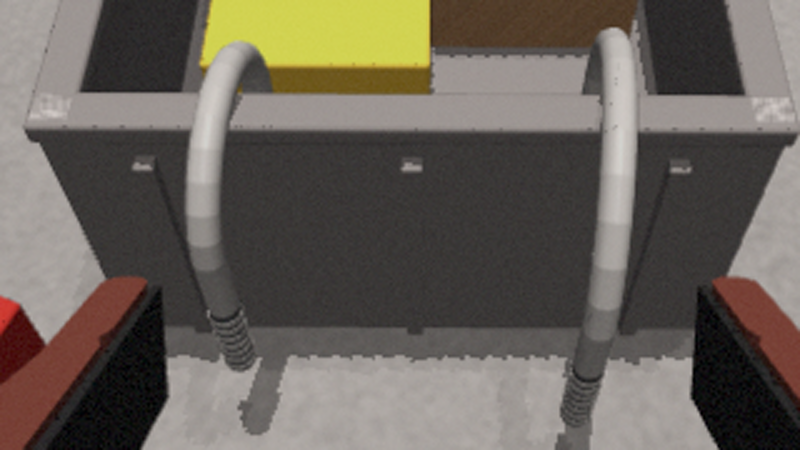

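```bash
python3 - <<'E'
from h import *
d=load("w1")
f=lambda x,y:((x+.5)/2.5-.5+140,(y+.5)/2.5-.5+170)
Lc=wz(d,f(27,129),125);Rc=wz(d,f(796,134),125); print(Lc.round(1),Rc.round(1),np.linalg.norm(Rc-Lc))
a=np.degrees(np.arctan2(*(Rc-Lc)[[1,0]]))+90; print("tote heading",a)
ax=np.array([np.cos(np.radians(a)),np.sin(np.radians(a)),0]);ay=np.array([-ax[1],ax[0],0])
mid=(Lc+Rc)/2+7*ax; print("tote_rim",mid.round(1))
tf=lambda P:np.array([(P-mid)@ax,(P-mid)@ay,P[2]]).round(1)
print("narrow leg end",tf(wz(d,f(239,366),30.5)),"crownstart",tf(wz(d,f(206,235),95.5)))
for p in [(203,130),(213,95),(222,72),(234,55),(245,52)]: print(p,tf(wz(d,f(*p),130.5)))
print("wide leg end",tf(wz(d,f(574,421),20.5)),"crownstart",tf(wz(d,f(606,275),80.5)))
for p in [(618,130),(620,95),(618,70),(614,50),(611,38)]: print(p,tf(wz(d,f(*p),130.5)))
E
```

```text
[ 441.9 -240.6  125. ] [ 492.2 -455.6  125. ] 220.8274151174696
tote heading 13.182051945980277
tote_rim [ 473.9 -346.5  125. ]
narrow leg end [-35.7  60.   30.5] crownstart [-23.9  61.7  95.5]
(203, 130) [-11.3  58.2 130.5]
(213, 95) [  1.6  57.  130.5]
(222, 72) [ 10.4  55.5 130.5]
(234, 55) [ 17.1  52.7 130.5]
(245, 52) [ 18.3  49.6 130.5]
wide leg end [-50.5 -55.3  20.5] crownstart [-27.9 -60.2  80.5]
(618, 130) [-10.3 -58.4 130.5]
(620, 95) [  2.5 -60.2 130.5]
(618, 70) [ 12.1 -60.5 130.5]
(614, 50) [ 20.  -60.  130.5]
(611, 38) [ 24.8 -59.6 130.5]
```

```bash
python3 - <<'E'
from h import *
d=load("w1")
mid=np.array([473.9,-346.5,125]);a=13.18
for nm,y0,ri in (("n",57.3,30),("w",-59.8,45)):
  for psi in (0,-2.5,-5):
    h=np.radians(a+psi); t=np.radians(a); o=mid+y0*np.array([-np.sin(t),np.cos(t),0])
    th=np.radians([-90,-60,-30,0,30,60]); rr=ri+5
    P=[o+np.array([np.cos(h),np.sin(h),0])*rr*np.sin(x)+np.array([0,0,1])*(rr*np.cos(x)-ri+.4) for x in th]
    P.append(o+np.array([np.cos(h),np.sin(h),0])*-rr+np.array([0,0,-(65+30)]))
    print(nm,psi,(((wproj(d,P)-[140,170])*2.5)).round(0).astype(int).tolist())
E
```

```text
n 0 [[215, 266], [207, 220], [205, 157], [210, 99], [221, 64], [232, 61], [246, 364]]
n -2.5 [[210, 266], [203, 220], [203, 157], [210, 99], [223, 64], [236, 61], [242, 364]]
n -5 [[205, 266], [198, 220], [200, 157], [210, 99], [226, 64], [240, 61], [238, 364]]
w 0 [[610, 339], [620, 276], [624, 186], [619, 101], [608, 52], [595, 49], [589, 408]]
w -2.5 [[603, 338], [614, 276], [620, 186], [619, 101], [611, 52], [601, 49], [583, 407]]
w -5 [[596, 338], [607, 276], [616, 186], [619, 101], [615, 52], [607, 49], [576, 407]]
```

```bash
cat >> h.py <<'E'
TM=np.array([473.9,-346.5,125]);TA=13.18
def crownpt(y0,ri,psi,ang,xs=0):
    h=np.radians(TA+psi); t=np.radians(TA); o=TM+y0*np.array([-np.sin(t),np.cos(t),0])
    return o+np.array([np.cos(h),np.sin(h),0])*(-(ri+5)*np.sin(np.radians(ang)))+np.array([0,0,(ri+5)*np.cos(np.radians(ang))-ri+.4])
E
python3 - <<'E'
from h import *
o=st()
g=crownpt(-59.8,45,-5,50); M=Rt(TA-5,50,True)
G=g+M[:,0]*17; Pre=G-M[:,0]*55
print(g.round(1),Pre.round(1)); rows(o["ee_pos"],o["orientation"],Pre,M,4); rows(Pre,R.from_matrix(M).as_rotvec(),G,M,3)
E
```

```text
t 3.53 q [-1.309, 0.4, 2.085, 1.111, 1.027, -0.764] p [359.6, -378.6, 201.0] F [-2.2, 0.3, -4.3] w 86.9
[ 449.6 -410.2  112.5] [ 420.8 -414.3  137. ]
N 4 d [0.0204, 0.0119, 0.0037] w [0.0128, -0.0002, 0.019] norms 0.0239 1.31
N 3 d [0.0183, 0.0, 0.0] w [0.0, -0.0, -0.0] norms 0.0183 0.0
```

```bash

python3 -m crank '[[[0.0204,0.0119,0.0037],[0.0128,-0.0002,0.019],0.06],[[0.0204,0.0119,0.0037],[0.0128,-0.0002,0.019],0.06],[[0.0204,0.0119,0.0037],[0.0128,-0.0002,0.019],0.06],[[0.0204,0.0119,0.0037],[0.0128,-0.0002,0.019],0.06],[[0,0,0],[0,0,0],0.06],[[0,0,0],[0,0,0],0.06],[[0,0,0],[0,0,0],0.06],[[0,0,0],[0,0,0],0.06]]'
python3 - <<'E'
from h import *
from workcell import vision
o=st()
d=vision.get_image("wrist"); np.savez("w2.npz",ee=o["ee_pos"],ori=o["orientation"],**d); cv2.imwrite("pics/w2.png",d["img"])
print(wproj(load("w2"),[crownpt(-59.8,45,-5,a) for a in (-60,-30,0,30,50,80)]).round(0).tolist())
E
```

```text
t: 4.2
ee_pos: [424.1, -414.1, 144.5]
orientation: [2.887, 0.216, -1.05]
ft_force: [-1.0, 0.0, -0.1]
width: 59.8
t 4.2 q [-1.196, 0.544, 2.031, 1.312, 0.881, -0.84] p [424.1, -414.1, 144.5] F [-1.0, 0.0, -0.1] w 59.8
[[313.0, 183.0], [313.0, 184.0], [313.0, 211.0], [312.0, 257.0], [312.0, 291.0], [311.0, 330.0]]
```

View pics/w2.png

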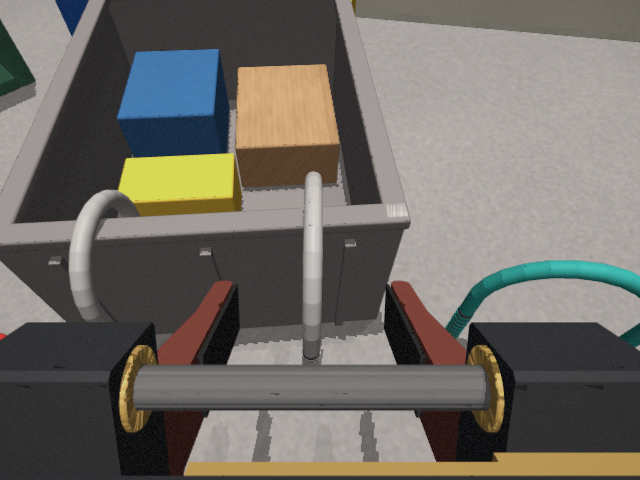

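```bash
python3 - <<'E'
from h import *
o=st()
g=crownpt(-59.8,45,-5,50); M=Rt(TA-5,50,True)
G=g+M[:,0]*17
rows(o["ee_pos"],o["orientation"],G,M,3)
E
```

```text
t 4.25 q [-1.196, 0.544, 2.031, 1.312, 0.881, -0.84] p [424.0, -414.3, 144.6] F [0.6, 0.2, 0.8] w 60.3
N 3 d [0.0192, -0.0002, 0.0026] w [0.005, 0.0001, 0.0003] norms 0.0193 0.29
```

```bash

python3 -m crank '[[[0.0192,0,0.0026],[0.005,0,0],0.06],[[0.0192,0,0.0026],[0.005,0,0],0.06],[[0.0192,0,0.0026],[0.005,0,0],0.06],[[0,0,0],[0,0,0],0.03],[[0,0,0],[0,0,0],0.0],[[0,0,0],[0,0,0],0.0],[[0,0,0],[0,0,0],0],[[0,0,0],[0,0,0],0]]'
python3 - <<'E'
from h import *
from workcell import vision
o=st()
d=vision.get_image("wrist"); np.savez("w3.npz",ee=o["ee_pos"],ori=o["orientation"],**d); cv2.imwrite("pics/w3.png",d["img"])
E
```

```text
t: 4.92
ee_pos: [462.6, -409.2, 101.4]
orientation: [2.9, 0.207, -1.056]
ft_force: [-0.8, 0.9, 0.1]
width: 30.2
t 4.92 q [-1.12, 0.64, 2.007, 1.434, 0.828, -0.909] p [462.6, -409.2, 101.4] F [-0.8, 0.9, 0.1] w 30.2
```

View pics/w3.png

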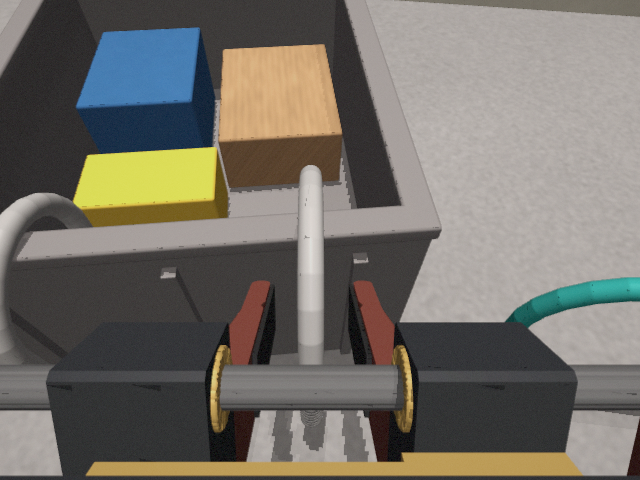

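```bash

python3 -m crank '[[[0,0,0],[0,0,0],0],[[0,0,0],[0,0,0],0.0],[[0,0,0],[0,0,0],0.0],[[0,0,0],[0,0,0],0.0],[[0,0,0],[0,0,0],0.0],[[0,0,0],[0,0,0],0.0],[[0,0,0],[0,0,0],0],[[0,0,0],[0,0,0],0]]'
python3 - <<'E'
from h import *
o=st(); print(R.from_rotvec(o["orientation"]).as_matrix().T@[0,0,15])
E
```

```text
t: 5.63
ee_pos: [463.1, -408.7, 100.5]
orientation: [2.901, 0.209, -1.057]
ft_force: [-1.8, -0.8, 1.4]
width: 9.1
t 5.63 q [-1.118, 0.642, 2.007, 1.435, 0.828, -0.91] p [463.1, -408.7, 100.5] F [-1.8, -0.8, 1.4] w 9.1
[ -9.64799508  -0.02722862 -11.48544512]
```

```bash

python3 -m crank '[[[-0.0064,0,-0.0077],[0,0,0],0],[[-0.0097,0,-0.0115],[0,0,0],0],[[-0.0129,0,-0.0153],[0,0,0],0],[[-0.0129,0,-0.0153],[0,0,0],0],[[-0.0129,0,-0.0153],[0,0,0],0],[[-0.0129,0,-0.0153],[0,0,0],0],[[-0.0129,0,-0.0153],[0,0,0],0],[[-0.0129,0,-0.0153],[0,0,0],0]]'
python3 - <<'E'
from h import *
from workcell import vision
o=st()
d=vision.get_image("wrist"); np.savez("w4.npz",ee=o["ee_pos"],ori=o["orientation"],**d); cv2.imwrite("pics/w4.png",d["img"])
E
```

```text
t: 6.3
ee_pos: [462.5, -408.3, 245.9]
orientation: [2.901, 0.21, -1.059]
ft_force: [0.4, 0.3, -2.6]
width: 8.9
t 6.3 q [-1.119, 0.368, 1.97, 1.176, 0.911, -0.515] p [462.5, -408.3, 245.9] F [0.4, 0.3, -2.6] w 8.9
```

View pics/w4.png

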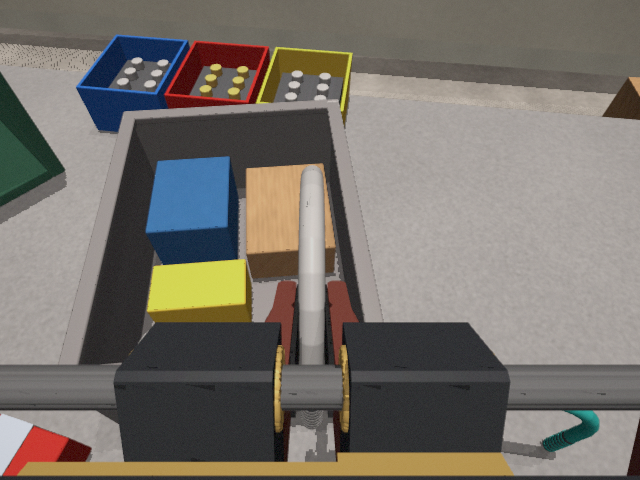

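```bash
cat >> h.py <<'E'
from scipy.optimize import least_squares
def fk(q,k):
    a1,d1,L2,a3,L3,d6,lat=k
    e=lambda a,v:R.from_euler(a,v).as_matrix()
    R1=e('z',q[0]); R2=R1@e('y',q[1]); R3=R1@e('y',q[1]+q[2]); M=wristR(q)
    return R1@[a1,lat,d1]+R2@[0,0,L2]+R3@[a3,0,L3]+M[:,0]*d6, M
def fit():
    D=[json.loads(l) for l in open("log.jsonl")]
    f=lambda k:np.concatenate([fk(q,k)[0]-p for q,p,_ in D])
    r=least_squares(f,[25,400,450,0,450,300,0]); return r.x,np.abs(r.fun).max(),max(np.abs(wristR(q)-R.from_rotvec(o).as_matrix()).max() for q,_,o in D)
LO=np.array([-3,-.9,.09,-1.31,.11,-2.54]);HI=np.array([3,2.11,2.58,4.45,2.69,2.54])
def ik(P,M,q0,k):
    f=lambda q:np.concatenate([(fk(q,k)[0]-P)/100,(wristR(q)-M).ravel()])
    r=least_squares(f,np.clip(q0,LO+.01,HI-.01),bounds=(LO,HI)); return r.x,np.abs(r.fun).max()
E
python3 - <<'E'
from h import *
k,e,er=fit(); print(k.round(1),e,er); np.save("k.npy",k)
# U in tool from grasp
Mg=R.from_rotvec([2.901,.209,-1.057]).as_matrix(); pg=np.array([463.1,-408.7,100.5])
MU=Rt(TA-5,0,False); 
c,s=np.cos(np.radians(TA-5)),np.sin(np.radians(TA-5)); MU=np.array([[c,-s,0],[s,c,0],[0,0,1]])
oU=crownpt(-59.8,45,-5,0)-[0,0,5]
TU_p=Mg.T@(oU-pg);TU_R=Mg.T@MU; np.savez("TUw.npz",p=TU_p,R=TU_R); print(oU.round(1),TU_p.round(1))
c,s=np.cos(np.radians(RH)),np.sin(np.radians(RH)); MR=np.array([[c,-s,0],[s,c,0],[0,0,1]])
Mt=MR@TU_R.T
o=st(); q=o["qpos"]
for x,y,z in [(-230,0,240),(-150,0,215),(-40,0,215),(-40,60,215),(-40,115,215),(-40,115,180)]:
    P=rackP(x,y,z)-Mt@TU_p; q,err=ik(P,Mt,q,k); print((x,y,z),P.round(1),q.round(2),round(err,4))
rows(o["ee_pos"],o["orientation"],rackP(-230,0,240)-Mt@TU_p,Mt,16)
E
```

```text
[ -0.  312.4 563.1  77.5 484.9 309.6  11.9] 1.1783640729845501e-10 7.355227538141662e-16
[ 487.5 -404.7  125.4] [  2.9  -0.5 -35. ]
t 6.35 q [-1.119, 0.364, 1.966, 1.176, 0.913, -0.512] p [463.6, -409.7, 250.0] F [0.8, -1.5, 1.5] w 9.2
(-230, 0, 240) [449.1 -34.8 215.1] [-0.66  0.29  2.22  1.08  1.05 -0.82] 0.0
(-150, 0, 215) [495.6  30.3 190.1] [-0.46  0.36  2.21  1.26  0.92 -0.83] 0.0
(-40, 0, 215) [559.5 119.8 190.1] [-0.2   0.39  2.14  1.42  0.79 -0.74] 0.0
(-40, 60, 215) [510.7 154.6 190.1] [-0.13  0.34  2.25  1.52  0.75 -0.82] 0.0
(-40, 115, 215) [466.  186.6 190.1] [-0.06  0.29  2.35  1.64  0.71 -0.89] 0.0
(-40, 115, 180) [466.  186.6 155.1] [-0.06  0.39  2.36  1.77  0.72 -1.06] 0.0
N 16 d [0.01, -0.0213, -0.0055] w [-0.0322, -0.0001, -0.0388] norms 0.0242 2.89
```

```bash
python3 - <<'E'
from h import *
o=st(False);p=o["ee_pos"];M=R.from_rotvec(o["orientation"]).as_matrix();T=np.load("TUw.npz")
for i in range(12):
    p=p+M@[10,-28.4,-7.3]; M=M@R.from_rotvec([-.0429,0,-.0517]).as_matrix()
    print(i,p.round(0),(p+M@T["p"]).round(0), rackinv(p+M@T["p"]).round(0))
rows(o["ee_pos"],o["orientation"],rackP(-230,0,240)-0,M,16) if 0 else None
P=None
TR=T["R"];c,s=np.cos(np.radians(RH)),np.sin(np.radians(RH)); Mt=np.array([[c,-s,0],[s,c,0],[0,0,1]])@TR.T
rows(o["ee_pos"],o["orientation"],rackP(-230,0,240)-Mt@T["p"],Mt,12)
E
```

```text
t 6.35 q [-1.119, 0.364, 1.966, 1.176, 0.913, -0.512] p [463.6, -409.7, 250.0] F [0.8, -1.5, 1.5] w 9.2
0 [ 472. -380.  249.] [ 496. -374.  274.] [-504. -236.  274.]
1 [ 478. -349.  248.] [ 501. -342.  273.] [-474. -222.  273.]
2 [ 482. -319.  247.] [ 505. -310.  272.] [-446. -206.  272.]
3 [ 484. -288.  247.] [ 506. -277.  271.] [-419. -188.  271.]
4 [ 484. -257.  246.] [ 506. -245.  271.] [-393. -169.  271.]
5 [ 482. -226.  245.] [ 503. -213.  270.] [-368. -147.  270.]
6 [ 478. -195.  244.] [ 497. -181.  269.] [-345. -125.  269.]
7 [ 471. -165.  243.] [ 490. -149.  268.] [-324. -100.  268.]
8 [ 463. -135.  242.] [ 481. -118.  267.] [-304.  -75.  267.]
9 [ 453. -106.  242.] [469. -88. 267.] [-286.  -48.  267.]
10 [441. -77. 241.] [456. -58. 266.] [-270.  -20.  266.]
11 [426. -50. 240.] [440. -30. 265.] [-255.   10.  265.]
N 12 d [0.0131, -0.0286, -0.0072] w [-0.043, -0.0002, -0.0517] norms 0.0323 3.85
```

```bash

python3 -m crank '[[[0.0131,-0.0286,-0.0072],[-0.043,0,-0.0517],0],[[0.0131,-0.0286,-0.0072],[-0.043,0,-0.0517],0],[[0.0131,-0.0286,-0.0072],[-0.043,0,-0.0517],0],[[0.0131,-0.0286,-0.0072],[-0.043,0,-0.0517],0],[[0.0131,-0.0286,-0.0072],[-0.043,0,-0.0517],0],[[0.0131,-0.0286,-0.0072],[-0.043,0,-0.0517],0],[[0.0131,-0.0286,-0.0072],[-0.043,0,-0.0517],0],[[0.0131,-0.0286,-0.0072],[-0.043,0,-0.0517],0]]'
python3 -m crank '[[[0.0131,-0.0286,-0.0072],[-0.043,0,-0.0517],0],[[0.0131,-0.0286,-0.0072],[-0.043,0,-0.0517],0],[[0.0131,-0.0286,-0.0072],[-0.043,0,-0.0517],0],[[0.0131,-0.0286,-0.0072],[-0.043,0,-0.0517],0],[[0,0,0],[0,0,0],0],[[0,0,0],[0,0,0],0],[[0,0,0],[0,0,0],0],[[0,0,0],[0,0,0],0]]'
python3 - <<'E'
from h import *
from workcell import vision
o=st()
for n in("wrist","scene"):
    d=vision.get_image(n); np.savez(n[0]+"5.npz",ee=o["ee_pos"],ori=o["orientation"],**d); cv2.imwrite(f"pics/{n[0]}5.png",d["img"])
w=load("w5")
for p in [(-40,70,192),(-40,-70,192),(-90,0,310),(-90,238,310),(-90,-238,310),(-48,220,180)]: print(p,wproj(w,rackP(*p)).round(0))
T=np.load("TUw.npz"); print(rackinv(o["ee_pos"]+R.from_rotvec(o["orientation"]).as_matrix()@T["p"]))
E
```

```text
t: 7.02
ee_pos: [486.5, -154.1, 222.0]
orientation: [2.597, 0.928, -0.947]
ft_force: [-0.1, 0.3, -2.7]
width: 8.9
t: 7.68
ee_pos: [448.6, -34.6, 211.9]
orientation: [2.396, 1.233, -0.872]
ft_force: [-1.2, -0.2, -1.9]
width: 9.5
t 7.68 q [-0.664, 0.301, 2.221, 1.089, 1.045, -0.83] p [448.6, -34.6, 211.9] F [-1.2, -0.2, -1.9] w 9.5
(-40, 70, 192) [[217.  61.]]
(-40, -70, 192) [[405.  60.]]
(-90, 0, 310) [[ 310. -122.]]
(-90, 238, 310) [[-219. -119.]]
(-90, -238, 310) [[ 842. -126.]]
(-48, 220, 180) [[20. 82.]]
[-230.12801026    0.44380762  236.86786652]
```

View pics/w5.png

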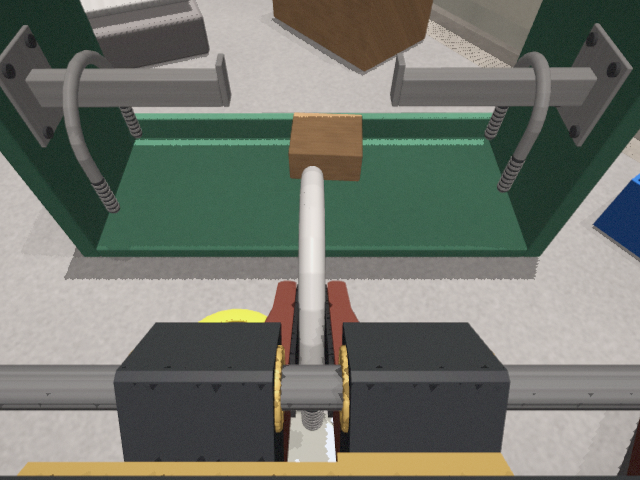

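View pics/s5.png

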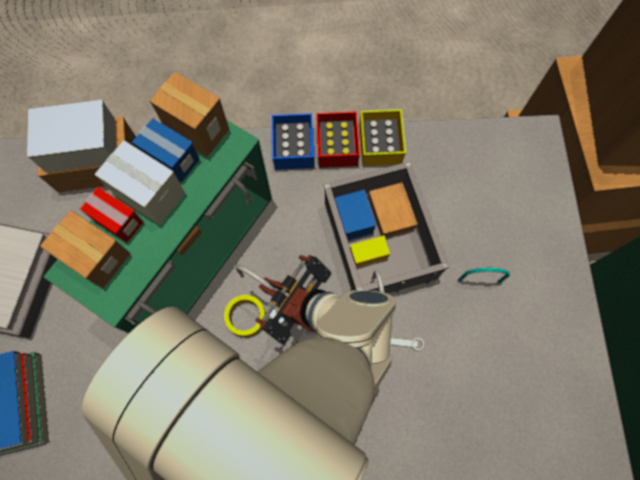

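```bash
python3 - <<'E'
from h import *
w=load("w5"); im=w["img"]
a=cv2.resize(im[30:130,0:250],None,fx=3.2,fy=3.2,interpolation=2);b=cv2.resize(im[30:130,380:630],None,fx=3.2,fy=3.2,interpolation=2)
cv2.imwrite("pics/w5z.png",np.vstack([a[:290],b[:290]]))
E
```

```text
(no output)
```

View pics/w5z.png

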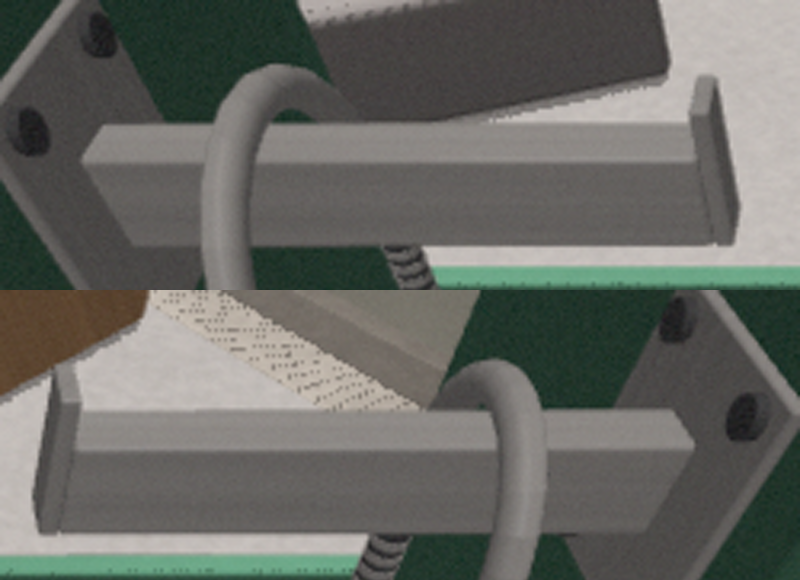

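```bash
python3 - <<'E'
from h import *
w=load("w5"); f=lambda x,y,ox:((x+.5)/3.2-.5+ox,(y+.5)/3.2-.5+30)
pts=[((82,162),0,(-48,220)),((695,162),0,(-48,70)),((693,159),380,(-48,-220)),((73,159),380,(-48,-70)),((692,123),0,(-32,70)),((80,119),380,(-32,-70))]
A_,B_=[],[]
for p,ox,t in pts:
    P=wz(w,f(*p,ox),180); print(P.round(1),rackinv(P).round(1),t); A_.append(t);B_.append(P[:2])
A_=np.array(A_,float);B_=np.array(B_); ca,cb=A_.mean(0),B_.mean(0)
H=(A_-ca).T@(B_-cb); ang=np.arctan2(H[0,1]-H[1,0],H[0,0]+H[1,1]); c,s=np.cos(ang),np.sin(ang)
print(np.degrees(ang), cb-np.array([[c,-s],[s,c]])@ca)
# stock wide / narrow: rod over arm front-top edge
E
```

```text
[393.6 262.1 180. ] [-45.4 217.3 180. ] (-48, 220)
[511.6 176.4 180. ] [-46.5  71.4 180. ] (-48, 70)
[744.2   8.8 180. ] [ -47.6 -215.2  180. ] (-48, -220)
[626.1  94.7 180. ] [-46.5 -69.2 180. ] (-48, -70)
[518.7 191.1 180. ] [-30.4  74.2 180. ] (-32, 70)
[638.7 105.9 180. ] [-30. -73. 180.] (-32, -70)
54.218641138549685 [597.11158049 174.4387044 ]
```

```bash
sed -i 's/^RH=.*/RH=54.3; RO=np.array([597.0,173.8,0]);/' h.py; cat >> h.py <<'E'
def urows(T,tgts,p=None,r=None):
    c,s=np.cos(np.radians(RH)),np.sin(np.radians(RH)); Mt=np.array([[c,-s,0],[s,c,0],[0,0,1]])@T["R"].T
    if p is None:
        o=st(); p,r=o["ee_pos"],o["orientation"]; print("U now",rackinv(p+R.from_rotvec(r).as_matrix()@T["p"]).round(1))
    for t,N in tgts:
        P=rackP(*t)-Mt@T["p"]; rows(p,r,P,Mt,N); p,r=P,R.from_matrix(Mt).as_rotvec()
E
python3 - <<'E'
from h import *
urows(np.load("TUw.npz"),[((-40,0,218),6),((-40,115,218),5),((-40,115,183),4)])
E
```

```text
t 7.78 q [-0.664, 0.301, 2.221, 1.089, 1.046, -0.83] p [448.5, -34.6, 212.0] F [-0.5, -0.3, -1.5] w 9.3
U now [-231.2   -0.6  237. ]
N 6 d [0.0265, -0.0001, -0.018] w [-0.0002, -0.0004, 0.0003] norms 0.032 0.03
N 5 d [0.0, -0.023, 0.0] w [0.0, 0.0, 0.0] norms 0.023 0.0
N 4 d [0.0056, 0.0, 0.0067] w [0.0, 0.0, 0.0] norms 0.0088 0.0
```

```bash

python3 -m crank '[[[0.0265,0,-0.018],[0,0,0],0],[[0.0265,0,-0.018],[0,0,0],0],[[0.0265,0,-0.018],[0,0,0],0],[[0.0265,0,-0.018],[0,0,0],0],[[0.0265,0,-0.018],[0,0,0],0],[[0.0265,0,-0.018],[0,0,0],0],[[0,0,0],[0,0,0],0],[[0,0,0],[0,0,0],0]]'
python3 - <<'E'
from h import *
from workcell import vision
urows(np.load("TUw.npz"),[((-40,115,218),6),((-40,115,183),4)])
o=st(False)
for n in("wrist",):
    d=vision.get_image(n); np.savez(n[0]+"6.npz",ee=o["ee_pos"],ori=o["orientation"],**d); cv2.imwrite(f"pics/{n[0]}6.png",d["img"])
E
```

```text
t: 8.45
ee_pos: [559.5, 123.0, 192.7]
orientation: [2.393, 1.237, -0.871]
ft_force: [-0.6, 0.3, -2.8]
width: 9.2
t 8.45 q [-0.195, 0.39, 2.142, 1.414, 0.789, -0.736] p [559.5, 123.0, 192.7] F [-0.6, 0.3, -2.8] w 9.2
U now [-38.5   1.3 217.7]
N 6 d [-0.0002, -0.019, 0.0001] w [0.0002, -0.0005, 0.0009] norms 0.019 0.06
N 4 d [0.0056, 0.0, 0.0067] w [0.0, 0.0, 0.0] norms 0.0088 0.0
t 8.45 q [-0.195, 0.39, 2.142, 1.414, 0.789, -0.736] p [559.5, 123.0, 192.7] F [-0.6, 0.3, -2.8] w 9.2
```

View pics/w6.png

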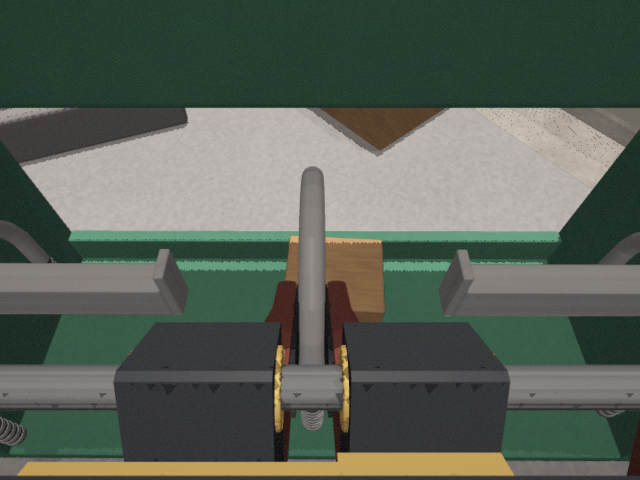

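```bash

python3 -m crank '[[[0,-0.019,0],[0,0,0],0],[[0,-0.019,0],[0,0,0],0],[[0,-0.019,0],[0,0,0],0],[[0,-0.019,0],[0,0,0],0],[[0,-0.019,0],[0,0,0],0],[[0,-0.019,0],[0,0,0],0],[[0,0,0],[0,0,0],0],[[0,0,0],[0,0,0],0]]'
python3 - <<'E'
from h import *
from workcell import vision
urows(np.load("TUw.npz"),[((-40,115,183),4)])
o=st(False)
for n in("wrist",):
    d=vision.get_image(n); np.savez(n[0]+"7.npz",ee=o["ee_pos"],ori=o["orientation"],**d); cv2.imwrite(f"pics/{n[0]}7.png",d["img"])
E
```

```text
t: 9.17
ee_pos: [466.0, 187.4, 193.6]
orientation: [2.396, 1.233, -0.873]
ft_force: [0.4, -0.3, -1.6]
width: 9.4
t 9.17 q [-0.055, 0.285, 2.345, 1.636, 0.708, -0.873] p [466.0, 187.4, 193.6] F [0.4, -0.3, -1.6] w 9.4
U now [-40.7 114.8 218.6]
N 4 d [0.0058, -0.0, 0.0067] w [-0.0004, -0.0006, 0.0006] norms 0.0089 0.06
t 9.17 q [-0.055, 0.285, 2.345, 1.636, 0.708, -0.873] p [466.0, 187.4, 193.6] F [0.4, -0.3, -1.6] w 9.4
```

View pics/w7.png

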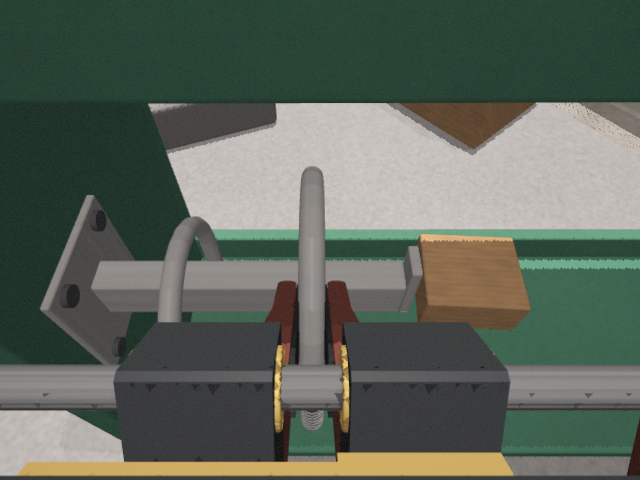

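```bash

python3 -m crank '[[[0.0058,0,0.0067],[0,0,0],0],[[0.0058,0,0.0067],[0,0,0],0],[[0.0058,0,0.0067],[0,0,0],0],[[0.0058,0,0.0067],[0,0,0],0],[[0,0,0],[0,0,0],0],[[0,0,0],[0,0,0],0],[[0,0,0],[0,0,0],0],[[0,0,0],[0,0,0],0]]'
python3 - <<'E'
from h import *
from workcell import vision
urows(np.load("TUw.npz"),[((-40,115,181),2)])
o=st(False)
for n in("wrist",):
    d=vision.get_image(n); np.savez(n[0]+"8.npz",ee=o["ee_pos"],ori=o["orientation"],**d); cv2.imwrite(f"pics/{n[0]}8.png",d["img"])
E
```

```text
t: 9.88
ee_pos: [467.3, 188.5, 158.6]
orientation: [2.396, 1.234, -0.871]
ft_force: [-0.4, -0.5, -2.1]
width: 9.4
t 9.88 q [-0.052, 0.387, 2.356, 1.769, 0.723, -1.047] p [467.3, 188.5, 158.6] F [-0.4, -0.5, -2.1] w 9.4
U now [-39.1 114.3 183.6]
N 2 d [0.0004, -0.0003, 0.0013] w [-0.0002, -0.0017, 0.0012] norms 0.0014 0.12
t 9.88 q [-0.052, 0.387, 2.356, 1.769, 0.723, -1.047] p [467.3, 188.5, 158.6] F [-0.4, -0.5, -2.1] w 9.4
```

View pics/w8.png

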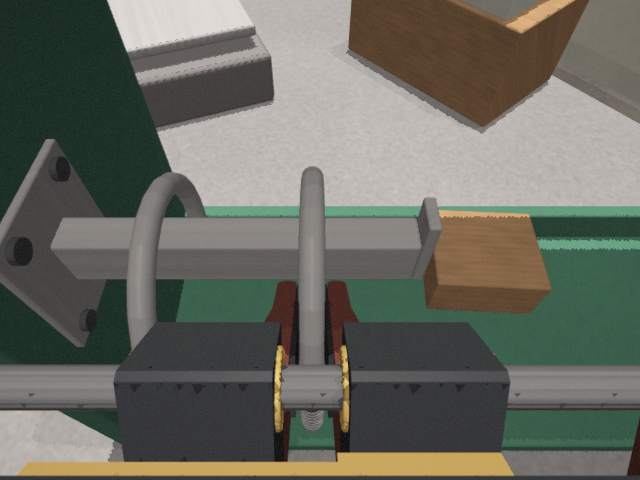

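```bash

python3 -m crank '[[[0.0006,0,0.0008],[0,0,0],0],[[0.0006,0,0.0008],[0,0,0],0],[[0.0006,0,0.0008],[0,0,0],0],[[0,0,0],[0,0,0],0],[[0,0,0],[0,0,0],0],[[0,0,0],[0,0,0],0],[[0,0,0],[0,0,0],0],[[0,0,0],[0,0,0],0]]'
python3 - <<'E'
from h import *
urows(np.load("TUw.npz"),[((-40,115,181),2)])
E
```

```text
t: 10.6
ee_pos: [466.9, 188.9, 155.6]
orientation: [2.396, 1.235, -0.87]
ft_force: [1.0, 1.7, 4.8]
width: 9.2
t 10.6 q [-0.052, 0.396, 2.357, 1.781, 0.725, -1.062] p [466.9, 188.9, 155.6] F [1.0, 1.7, 4.8] w 9.2
U now [-39.  114.9 180.6]
N 2 d [-0.0006, -0.0001, 0.0002] w [-0.0002, -0.002, 0.0017] norms 0.0006 0.15
```

```bash

python3 -m crank '[[[0,0,0],[0,0,0],0.02],[[0,0,0],[0,0,0],0.03],[[0,0,0],[0,0,0],0.03],[[0,0,0],[0,0,0],0.03],[[0,0,0],[0,0,0],0.03],[[0,0,0],[0,0,0],0.03],[[0,0,0],[0,0,0],0.03],[[0,0,0],[0,0,0],0.03]]'
python3 -m crank '[[[-0.006,0,0],[0,0,0],0.03],[[-0.01,0,0],[0,0,0],0.03],[[-0.015,0,0],[0,0,0],0.03],[[-0.02,0,0],[0,0,0],0.03],[[-0.03,0,0],[0,0,0],0.03],[[-0.03,0,0],[0,0,0],0.03],[[-0.03,0,0],[0,0,0],0.03],[[0,0,0],[0,0,0],0.03]]'
python3 - <<'E'
from h import *
from workcell import vision
o=st()
for n in("wrist","scene"):
    d=vision.get_image(n); np.savez(n[0]+"9.npz",ee=o["ee_pos"],ori=o["orientation"],**d); cv2.imwrite(f"pics/{n[0]}9.png",d["img"])
E
```

```text
t: 11.27
ee_pos: [466.5, 188.7, 155.0]
orientation: [2.395, 1.235, -0.872]
ft_force: [-0.3, 0.3, -0.1]
width: 30.0
t: 11.93
ee_pos: [403.6, 98.0, 247.9]
orientation: [2.396, 1.229, -0.869]
ft_force: [0.9, 0.0, 0.7]
width: 30.3
t 11.93 q [-0.387, 0.071, 2.399, 1.238, 0.91, -0.697] p [403.6, 98.0, 247.9] F [0.9, 0.0, 0.7] w 30.3
```

View pics/w9.png

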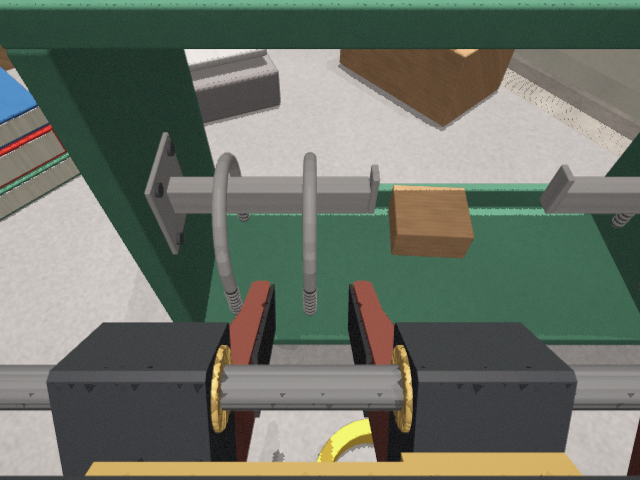

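```bash
python3 - <<'E'
from h import *
o=st(False)
g=crownpt(57.3,30,-6,65); M=Rt(TA-6,50,True)
Pre=g+M[:,0]*(14-75)+[0,0,10]; print(g,Pre)
k=np.load("k.npy"); print(ik(Pre,M,o["qpos"],k))
rows(o["ee_pos"],o["orientation"],Pre,M,12)
N=12;M0=R.from_rotvec(o["orientation"]).as_matrix();rv=R.from_matrix(M0.T@M).as_rotvec();w=rv/N;S=sum(R.from_rotvec(w*i).as_matrix() for i in range(N));d=np.linalg.solve(S,M0.T@(Pre-o["ee_pos"]))
p=o["ee_pos"];q=o["qpos"]
for i in range(N):
    p=p+M0@d;M0=M0@R.from_rotvec(w).as_matrix();q2,e=ik(p,M0,q,k);print(p.round(0),rackinv(p).round(0),(q2-q).round(2),round(e,4));q=q2
E
```

```text
t 12.03 q [-0.381, 0.077, 2.399, 1.245, 0.906, -0.702] p [404.5, 99.4, 246.2] F [0.7, 0.1, -0.4] w 30.3
[ 429.36293832 -294.67404634  110.19163916] [ 383.0006556  -300.51452366  159.40168335]
(array([-1.18315285,  0.40691673,  2.29001431,  1.44022225,  0.84231922,
       -0.98033532]), np.float64(9.627456165617332e-11))
N 12 d [-0.0108, 0.0279, 0.0184] w [0.0438, -0.0002, 0.0526] norms 0.0351 3.93
[415.  67. 239.] [-193.   85.  239.] [-0.08  0.03 -0.01  0.01 -0.   -0.03] 0.0
[424.  34. 232.] [-215.   59.  232.] [-0.07  0.03 -0.01  0.01 -0.   -0.03] 0.0
[430.  -0. 224.] [-238.   34.  224.] [-0.07  0.03 -0.01  0.01 -0.   -0.03] 0.0
[434. -34. 217.] [-264.   11.  217.] [-0.07  0.03 -0.01  0.02 -0.01 -0.03] 0.0
[436. -68. 210.] [-291.  -11.  210.] [-0.07  0.03 -0.01  0.02 -0.01 -0.02] 0.0
[ 435. -103.  203.] [-319.  -30.  203.] [-0.07  0.03 -0.01  0.02 -0.01 -0.02] 0.0
[ 432. -137.  195.] [-348.  -48.  195.] [-0.07  0.03 -0.01  0.02 -0.01 -0.02] 0.0
[ 427. -171.  188.] [-379.  -63.  188.] [-0.06  0.03 -0.01  0.02 -0.01 -0.02] 0.0
[ 419. -204.  181.] [-411.  -76.  181.] [-0.06  0.03 -0.01  0.02 -0.01 -0.02] 0.0
[ 409. -237.  174.] [-443.  -88.  174.] [-0.06  0.03 -0.01  0.02 -0.01 -0.02] 0.0
[ 397. -269.  167.] [-476.  -96.  167.] [-0.06  0.02 -0.01  0.02 -0.01 -0.02] 0.0
[ 383. -301.  159.] [-510. -103.  159.] [-0.06  0.02 -0.01  0.02 -0.01 -0.02] 0.0
```

```bash

python3 -m crank '[[[-0.0108,0.0279,0.0184],[0.0438,0,0.0526],0.05],[[-0.0108,0.0279,0.0184],[0.0438,0,0.0526],0.05],[[-0.0108,0.0279,0.0184],[0.0438,0,0.0526],0.05],[[-0.0108,0.0279,0.0184],[0.0438,0,0.0526],0.05],[[-0.0108,0.0279,0.0184],[0.0438,0,0.0526],0.05],[[-0.0108,0.0279,0.0184],[0.0438,0,0.0526],0.05],[[-0.0108,0.0279,0.0184],[0.0438,0,0.0526],0.05],[[-0.0108,0.0279,0.0184],[0.0438,0,0.0526],0.05]]'
python3 -m crank '[[[-0.0108,0.0279,0.0184],[0.0438,0,0.0526],0.05],[[-0.0108,0.0279,0.0184],[0.0438,0,0.0526],0.05],[[-0.0108,0.0279,0.0184],[0.0438,0,0.0526],0.05],[[-0.0108,0.0279,0.0184],[0.0438,0,0.0526],0.05],[[0,0,0],[0,0,0],0.05],[[0,0,0],[0,0,0],0.05],[[0,0,0],[0,0,0],0.05],[[0,0,0],[0,0,0],0.05]]'
python3 - <<'E'
from h import *
from workcell import vision
o=st()
for n in("wrist",):
    d=vision.get_image(n); np.savez(n[0]+"10.npz",ee=o["ee_pos"],ori=o["orientation"],**d); cv2.imwrite(f"pics/{n[0]}10.png",d["img"])
print(wproj(load("w10"),[crownpt(57.3,30,-6,a) for a in (-60,-30,0,30,50,80,90)]).round(0).tolist())
E
```

```text
t: 12.7
ee_pos: [427.5, -170.8, 185.5]
orientation: [2.777, 0.567, -1.014]
ft_force: [0.1, 0.4, 0.2]
width: 49.9
t: 13.37
ee_pos: [384.1, -298.4, 157.8]
orientation: [2.907, 0.193, -1.06]
ft_force: [-0.4, 0.7, -0.7]
width: 49.9
t 13.37 q [-1.179, 0.411, 2.289, 1.438, 0.843, -0.98] p [384.1, -298.4, 157.8] F [-0.4, 0.7, -0.7] w 49.9
[[317.0, 189.0], [317.0, 191.0], [317.0, 208.0], [317.0, 238.0], [317.0, 259.0], [317.0, 286.0], [317.0, 292.0]]
```

View pics/w10.png

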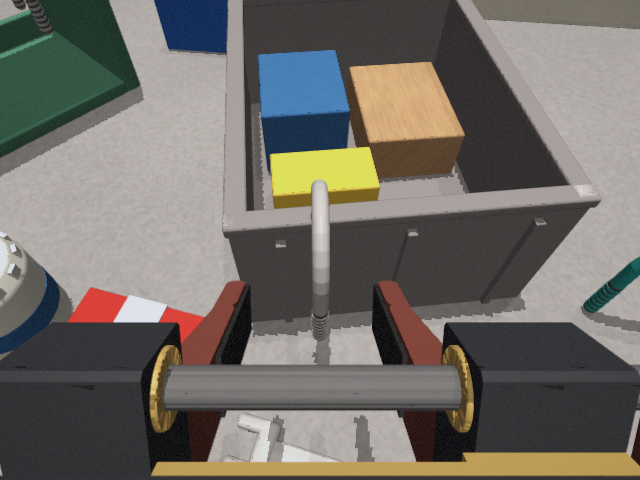

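```bash
python3 - <<'E'
from h import *
o=st()
g=crownpt(56,30,-6,65); M=Rt(TA-6,50,True)
G=g+M[:,0]*14; rows(o["ee_pos"],o["orientation"],G,M,4); print(G)
E
```

```text
t 13.42 q [-1.179, 0.411, 2.289, 1.438, 0.843, -0.98] p [384.2, -298.5, 158.0] F [1.0, 0.2, -0.4] w 49.8
N 4 d [0.0199, 0.0009, 0.0018] w [0.0004, 0.0002, 0.0016] norms 0.02 0.1
[ 440.29987654 -294.59936504  101.19261263]
```

```bash

python3 -m crank '[[[0.0199,0.0009,0.0018],[0,0,0.0016],0.04],[[0.0199,0.0009,0.0018],[0,0,0.0016],0.04],[[0.0199,0.0009,0.0018],[0,0,0.0016],0.04],[[0.0199,0.0009,0.0018],[0,0,0.0016],0.04],[[0,0,0],[0,0,0],0.04],[[0,0,0],[0,0,0],0.0],[[0,0,0],[0,0,0],0],[[0,0,0],[0,0,0],0]]'
python3 -m crank '[[[0,0,0],[0,0,0],0],[[0,0,0],[0,0,0],0.0],[[0,0,0],[0,0,0],0.0],[[0,0,0],[0,0,0],0.0],[[0,0,0],[0,0,0],0.0],[[0,0,0],[0,0,0],0.0],[[0,0,0],[0,0,0],0],[[0,0,0],[0,0,0],0]]'
python3 - <<'E'
from h import *
from workcell import vision
o=st()
for n in("wrist",):
    d=vision.get_image(n); np.savez(n[0]+"11.npz",ee=o["ee_pos"],ori=o["orientation"],**d); cv2.imwrite(f"pics/{n[0]}11.png",d["img"])
E
```

```text
t: 14.08
ee_pos: [439.7, -296.3, 102.2]
orientation: [2.905, 0.179, -1.058]
ft_force: [0.0, 0.4, 0.4]
width: 23.9
t: 14.75
ee_pos: [439.9, -296.7, 101.6]
orientation: [2.906, 0.178, -1.058]
ft_force: [-1.7, -1.8, 3.5]
width: 8.9
t 14.75 q [-1.041, 0.573, 2.249, 1.694, 0.787, -1.154] p [439.9, -296.7, 101.6] F [-1.7, -1.8, 3.5] w 8.9
```

View pics/w11.png

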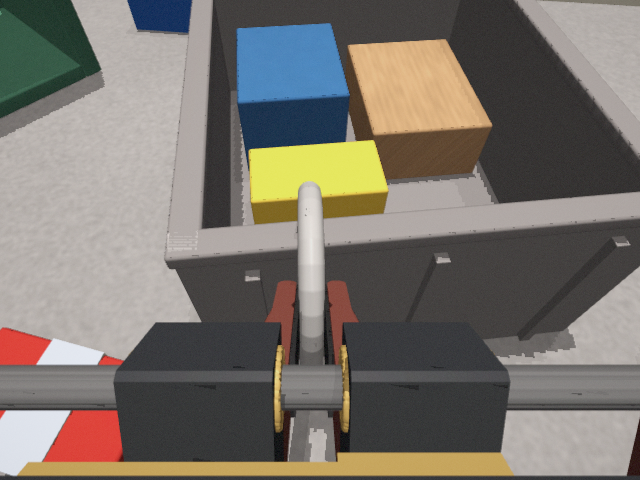

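Gripped on the front of the crown, centred at u≈310. Lifting now.

```bash

python3 -m crank '[[[-0.0064,0,-0.0077],[0,0,0],0],[[-0.0097,0,-0.0115],[0,0,0],0],[[-0.0129,0,-0.0153],[0,0,0],0],[[-0.0129,0,-0.0153],[0,0,0],0],[[-0.0129,0,-0.0153],[0,0,0],0],[[-0.0129,0,-0.0153],[0,0,0],0],[[-0.0129,0,-0.0153],[0,0,0],0],[[-0.0129,0,-0.0153],[0,0,0],0]]'
python3 - <<'E'
from h import *
from workcell import vision
o=st()
for n in("wrist",):
    d=vision.get_image(n); np.savez(n[0]+"12.npz",ee=o["ee_pos"],ori=o["orientation"],**d); cv2.imwrite(f"pics/{n[0]}12.png",d["img"])
Mg=R.from_rotvec([2.906,.178,-1.058]).as_matrix(); pg=np.array([439.9,-296.7,101.6])
c,s=np.cos(np.radians(TA-6)),np.sin(np.radians(TA-6)); MU=np.array([[c,-s,0],[s,c,0],[0,0,1]])
oU=crownpt(56,30,-6,0)-[0,0,5]; tp=Mg.T@(oU-pg); TR=Mg.T@MU
print(oU.round(1),tp.round(1)); print(TR.round(3).tolist())
h,L=TA-6,50
tp[1]=0 # jaws centre the rod
# ideal in-plane orientation: U axes from lean only
TRi=Rt(h,50,True).T@MU
np.savez("TUn.npz",p=tp,R=TRi)
T=np.load("TUn.npz"); c,s=np.cos(np.radians(RH)),np.sin(np.radians(RH)); Mt=np.array([[c,-s,0],[s,c,0],[0,0,1]])@T["R"].T
k=np.load("k.npy"); q=o["qpos"]
for x,y,z in [(-230,0,240),(-40,0,218),(-40,-60,218),(-40,-115,218),(-40,-115,180)]:
    q,e=ik(rackP(x,y,z)-Mt@T["p"],Mt,q,k); print(q.round(2),round(e,4))
urows(T,[((-230,0,240),12)])
E
```

```text
t: 15.47
ee_pos: [439.2, -295.4, 246.8]
orientation: [2.905, 0.181, -1.061]
ft_force: [0.5, 0.6, -2.0]
width: 9.1
t 15.47 q [-1.04, 0.218, 2.204, 1.297, 0.817, -0.593] p [439.2, -295.4, 246.8] F [0.5, 0.6, -2.0] w 9.1
[ 461.1 -292.   125.4] [  1.3  -2.  -32.2]
[[0.766, -0.003, -0.643], [-0.002, -1.0, 0.002], [-0.643, -0.0, -0.766]]
[-0.65  0.29  2.22  1.09  1.04 -0.82] 0.0
[-0.19  0.39  2.14  1.42  0.78 -0.73] 0.0
[-0.24  0.44  2.03  1.33  0.82 -0.66] 0.0
[-0.28  0.5   1.92  1.26  0.86 -0.6 ] 0.0
[-0.28  0.56  1.93  1.32  0.84 -0.7 ] 0.0
t 15.52 q [-1.04, 0.213, 2.2, 1.295, 0.819, -0.589] p [440.3, -296.6, 250.4] F [2.0, -0.9, 1.9] w 9.6
U now [-458.7 -163.   274.2]
N 12 d [0.0108, -0.0196, -0.0054] w [-0.0438, 0.0001, -0.0528] norms 0.023 3.93
```

View pics/w12.png

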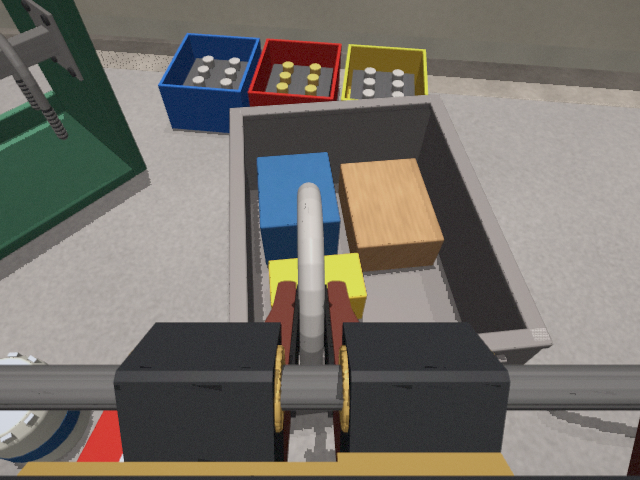

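```bash

python3 -m crank '[[[0.0108,-0.0196,-0.0054],[-0.0438,0,-0.0528],0],[[0.0108,-0.0196,-0.0054],[-0.0438,0,-0.0528],0],[[0.0108,-0.0196,-0.0054],[-0.0438,0,-0.0528],0],[[0.0108,-0.0196,-0.0054],[-0.0438,0,-0.0528],0],[[0.0108,-0.0196,-0.0054],[-0.0438,0,-0.0528],0],[[0.0108,-0.0196,-0.0054],[-0.0438,0,-0.0528],0],[[0.0108,-0.0196,-0.0054],[-0.0438,0,-0.0528],0],[[0.0108,-0.0196,-0.0054],[-0.0438,0,-0.0528],0]]'
python3 -m crank '[[[0.0108,-0.0196,-0.0054],[-0.0438,0,-0.0528],0],[[0.0108,-0.0196,-0.0054],[-0.0438,0,-0.0528],0],[[0.0108,-0.0196,-0.0054],[-0.0438,0,-0.0528],0],[[0.0108,-0.0196,-0.0054],[-0.0438,0,-0.0528],0],[[0,0,0],[0,0,0],0],[[0,0,0],[0,0,0],0],[[0,0,0],[0,0,0],0],[[0,0,0],[0,0,0],0]]'
python3 - <<'E'
from h import *
from workcell import vision
o=st()
for n in("wrist",):
    d=vision.get_image(n); np.savez(n[0]+"13.npz",ee=o["ee_pos"],ori=o["orientation"],**d); cv2.imwrite(f"pics/{n[0]}13.png",d["img"])
urows(np.load("TUn.npz"),[((-40,0,218),6),((-40,-115,218),6),((-40,-115,183),4)])
E
```

```text
t: 16.18
ee_pos: [470.8, -116.9, 223.0]
orientation: [2.6, 0.916, -0.95]
ft_force: [0.3, -0.4, -1.5]
width: 9.3
t: 16.85
ee_pos: [450.2, -30.5, 212.9]
orientation: [2.397, 1.227, -0.875]
ft_force: [-0.3, 0.7, -2.3]
width: 9.0
t 16.85 q [-0.652, 0.295, 2.224, 1.097, 1.036, -0.823] p [450.2, -30.5, 212.9] F [-0.3, 0.7, -2.3] w 9.0
t 16.9 q [-0.652, 0.295, 2.224, 1.096, 1.036, -0.823] p [450.2, -30.5, 212.9] F [0.9, 0.5, -2.3] w 9.5
U now [-2.299e+02 -1.000e-01  2.368e+02]
N 6 d [0.0263, -0.0, -0.018] w [-0.0006, 0.0, 0.0] norms 0.0318 0.03
N 6 d [-0.0, 0.0192, 0.0] w [0.0, -0.0, 0.0] norms 0.0192 0.0
N 4 d [0.0056, -0.0, 0.0067] w [0.0, -0.0, 0.0] norms 0.0088 0.0
```

View pics/w13.png

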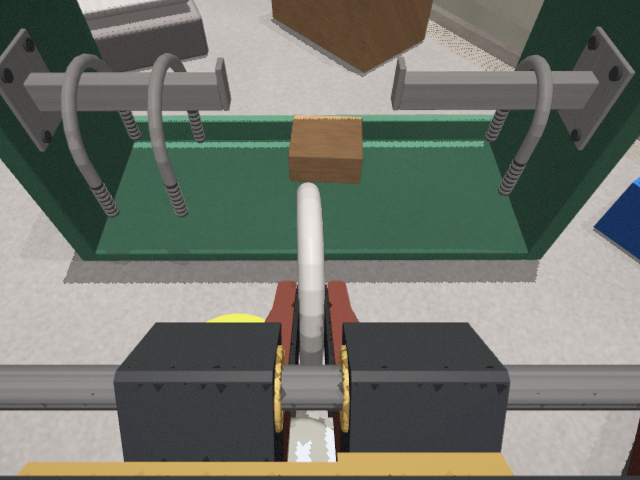

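```bash

python3 -m crank '[[[0.0263,0,-0.018],[0,0,0],0],[[0.0263,0,-0.018],[0,0,0],0],[[0.0263,0,-0.018],[0,0,0],0],[[0.0263,0,-0.018],[0,0,0],0],[[0.0263,0,-0.018],[0,0,0],0],[[0.0263,0,-0.018],[0,0,0],0],[[0,0,0],[0,0,0],0],[[0,0,0],[0,0,0],0]]'
python3 -m crank '[[[0,0.0192,0],[0,0,0],0],[[0,0.0192,0],[0,0,0],0],[[0,0.0192,0],[0,0,0],0],[[0,0.0192,0],[0,0,0],0],[[0,0.0192,0],[0,0,0],0],[[0,0.0192,0],[0,0,0],0],[[0,0,0],[0,0,0],0],[[0,0,0],[0,0,0],0]]'
python3 - <<'E'
from h import *
from workcell import vision
o=st()
for n in("wrist",):
    d=vision.get_image(n); np.savez(n[0]+"14.npz",ee=o["ee_pos"],ori=o["orientation"],**d); cv2.imwrite(f"pics/{n[0]}14.png",d["img"])
urows(np.load("TUn.npz"),[((-40,-115,183),4)])
E
```

```text
t: 17.57
ee_pos: [561.3, 125.7, 194.1]
orientation: [2.394, 1.232, -0.874]
ft_force: [0.3, -0.4, -1.9]
width: 9.4
t: 18.23
ee_pos: [654.4, 55.6, 193.7]
orientation: [2.398, 1.227, -0.875]
ft_force: [0.3, 0.3, -1.6]
width: 9.3
t 18.23 q [-0.282, 0.499, 1.916, 1.256, 0.862, -0.597] p [654.4, 55.6, 193.7] F [0.3, 0.3, -1.6] w 9.3
t 18.28 q [-0.281, 0.499, 1.917, 1.256, 0.862, -0.597] p [653.5, 56.5, 193.4] F [-0.2, 0.4, -1.4] w 9.5
U now [ -40.6 -114.5  217.2]
N 4 d [0.0056, 0.0002, 0.0065] w [-0.0012, 0.0001, 0.0004] norms 0.0086 0.07
```

View pics/w14.png

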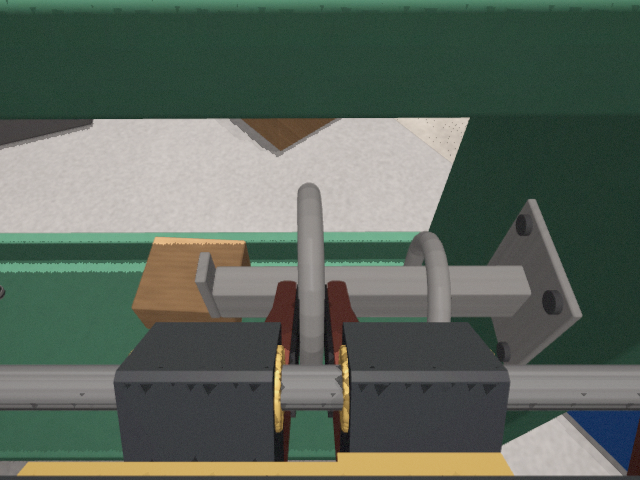

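Between stop and stock, above the arm. Lowering.

```bash

python3 -m crank '[[[0.0056,0,0.0065],[0,0,0],0],[[0.0056,0,0.0065],[0,0,0],0],[[0.0056,0,0.0065],[0,0,0],0],[[0.0056,0,0.0065],[0,0,0],0],[[0,0,0],[0,0,0],0],[[0,0,0],[0,0,0],0],[[0,0,0],[0,0,0],0],[[0,0,0],[0,0,0],0]]'
python3 - <<'E'
from h import *
from workcell import vision
o=st()
for n in("wrist",):
    d=vision.get_image(n); np.savez(n[0]+"15.npz",ee=o["ee_pos"],ori=o["orientation"],**d); cv2.imwrite(f"pics/{n[0]}15.png",d["img"])
urows(np.load("TUn.npz"),[((-40,-115,181),4)])
E
```

```text
t: 18.95
ee_pos: [654.8, 58.0, 159.6]
orientation: [2.395, 1.23, -0.874]
ft_force: [-0.5, -0.1, -1.5]
width: 9.3
t 18.95 q [-0.278, 0.559, 1.924, 1.314, 0.842, -0.684] p [654.8, 58.0, 159.6] F [-0.5, -0.1, -1.5] w 9.3
t 19.0 q [-0.278, 0.559, 1.924, 1.314, 0.842, -0.684] p [654.8, 58.0, 159.8] F [0.1, 0.0, -1.0] w 9.0
U now [ -38.7 -114.6  183.6]
N 4 d [0.0002, 0.0001, 0.0007] w [-0.0006, 0.0, 0.0004] norms 0.0007 0.04
```

View pics/w15.png

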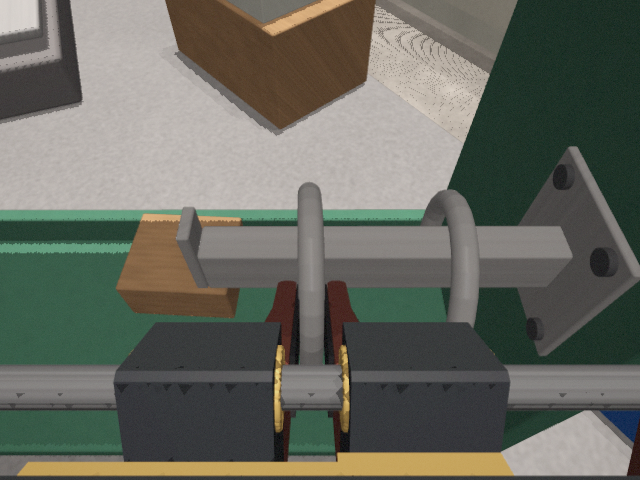

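```bash

python3 -m crank '[[[0.0006,0,0.0008],[0,0,0],0],[[0.0006,0,0.0008],[0,0,0],0],[[0.0006,0,0.0008],[0,0,0],0],[[0,0,0],[0,0,0],0],[[0,0,0],[0,0,0],0],[[0,0,0],[0,0,0],0],[[0,0,0],[0,0,0],0],[[0,0,0],[0,0,0],0]]'
```

```text
t: 19.67
ee_pos: [654.9, 57.9, 157.1]
orientation: [2.396, 1.23, -0.873]
ft_force: [0.6, 1.8, 4.7]
width: 9.3
```

Seated (Fz rose to +4.7 N). Releasing and backing out.

```bash

python3 -m crank '[[[0,0,0],[0,0,0],0.02],[[0,0,0],[0,0,0],0.03],[[0,0,0],[0,0,0],0.03],[[0,0,0],[0,0,0],0.03],[[0,0,0],[0,0,0],0.03],[[0,0,0],[0,0,0],0.03],[[0,0,0],[0,0,0],0.03],[[0,0,0],[0,0,0],0.03]]'
python3 -m crank '[[[-0.006,0,0],[0,0,0],0.03],[[-0.01,0,0],[0,0,0],0.03],[[-0.015,0,0],[0,0,0],0.03],[[-0.02,0,0],[0,0,0],0.03],[[-0.03,0,0],[0,0,0],0.03],[[-0.03,0,0],[0,0,0],0.03],[[-0.03,0,0],[0,0,0],0.03],[[-0.03,0,0],[0,0,0],0.03]]'
python3 -m crank '[[[-0.03,-0.02,0],[0,0,0],0.03],[[-0.03,-0.02,0],[0,0,0],0.03],[[-0.02,-0.02,0],[0,0,0],0.03],[[0,0,0],[0,0,0],0.03],[[0,0,0],[0,0,0],0.03],[[0,0,0],[0,0,0],0.03],[[0,0,0],[0,0,0],0.03],[[0,0,0],[0,0,0],0.03]]'
python3 - <<'E'
from h import *
from workcell import vision
o=st()
for n in("wrist","scene"):
    d=vision.get_image(n); np.savez(n[0]+"16.npz",ee=o["ee_pos"],ori=o["orientation"],**d); cv2.imwrite(f"pics/{n[0]}16.png",d["img"])
E
```

```text
t: 20.33
ee_pos: [654.5, 57.8, 156.4]
orientation: [2.396, 1.23, -0.875]
ft_force: [0.4, -0.3, 0.4]
width: 30.2
t: 21.0
ee_pos: [577.1, -50.0, 267.8]
orientation: [2.395, 1.229, -0.875]
ft_force: [0.3, 0.2, 0.8]
width: 29.7
t: 21.67
ee_pos: [494.4, -63.4, 317.5]
orientation: [2.395, 1.231, -0.875]
ft_force: [0.0, 0.0, 0.8]
width: 30.4
t 21.67 q [-0.65, 0.171, 2.037, 0.964, 1.199, -0.525] p [494.4, -63.4, 317.5] F [0.0, 0.0, 0.8] w 30.4
```

View pics/w16.png

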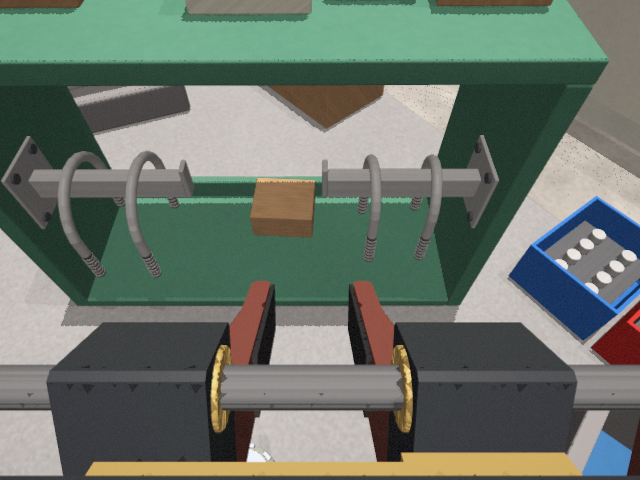

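View pics/s16.png

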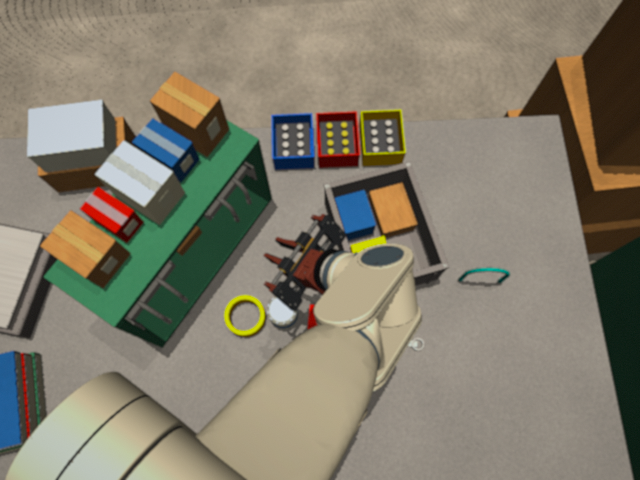

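The wrist view shows four U-bolts: two wide ones on the left arm at u≈85 and 148, and two narrow ones on the right arm at u≈372 and 430. All of them straddle their arms behind the stops at u≈185 and 325. In the scene view, the tape roll, filter, spanner end and turquoise U-bolt are where they began, and the gripper touches nothing, so I'm handing the job in.

```bash
python3 -c "
from workcell import workorder; print(workorder.close_job())"
```

```text
the job is handed in; nothing more can be done
None
```

Both returned U-bolts are back in stock and the job is handed in, finished at about 21.8 s of the 58 s allowed. The wide one hangs on the left arm and the narrow one on the right arm. Each sits by my estimate about 45 mm behind its end stop, between the stop and the stock U-bolt of its size.

- **Seating:** when I lowered each one, the vertical force rose to about +5 N, so each was resting on its arm. After release the force went back to about 0.
- **Last pictures:** all four U-bolts straddle their arms behind the stops, and the gripper is clear of everything. The goods I could see on the counter are where they started. In the last scene view the arm hid most of the red and white carton and much of the spanner, so those two I could not fully check at the end.
- **Forces:** no reading I took went above about 5 N, but I only read the force between moves, not continuously.
- **Differences between measurements:** the rack's position from the fixed cameras and from the wrist camera agreed to about 2–5 mm. The arm settled 2–3 mm below its commanded height a few times, so I worked each correction from its measured pose. No check failed.

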